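Complete, cover and lock the filter-cell case

TASK

Get the vision-test case ready to be put away: fill every empty pocket with one of the spare cells standing about, upright and fully home, leaving the cells already in the case where they are. Only when every pocket is full, lower the aluminium retaining frame over the row with both its holes on the two pins until it lies flat on the case, then swing both cam arms all the way down over its ends. Leave the cup, phone and stapler undisturbed; spares left over may stay on the table.

Things in the scene. Friction and masses are not known exactly. Their poses are not given: they have to be found in the camera images.
- case: Grey case fixed to the table: block 90 (x) x 330 (y) x 40 mm, origin at the centre of its underside, x away from the robot, y along the row of five pockets. Two steel pins at (0, +-126) mm, 10 mm across, stand 44 mm out of its top (tips 84 mm above the table, last 8 mm tapered to 4 mm across). Two cam arms are hinged on lugs along its robot side.
- pocket0 (a point): Centre of the mouth of pocket 0 in the case's top (40 mm above the table), at y = -92 mm in the case frame: round, 39 mm across, 30 mm deep (floor 10 mm above the table), 46 mm to the next one. Empty or already holding a cell.
- pocket1 (a point): Centre of the mouth of pocket 1 in the case's top (40 mm above the table), at y = -46 mm in the case frame: round, 39 mm across, 30 mm deep (floor 10 mm above the table), 46 mm to the next one. Empty or already holding a cell.
- pocket2 (a point): Centre of the mouth of pocket 2 in the case's top (40 mm above the table), at y = 0 mm in the case frame: round, 39 mm across, 30 mm deep (floor 10 mm above the table), 46 mm to the next one. Empty or already holding a cell.
- pocket3 (a point): Centre of the mouth of pocket 3 in the case's top (40 mm above the table), at y = 46 mm in the case frame: round, 39 mm across, 30 mm deep (floor 10 mm above the table), 46 mm to the next one. Empty or already holding a cell.
- pocket4 (a point): Centre of the mouth of pocket 4 in the case's top (40 mm above the table), at y = 92 mm in the case frame: round, 39 mm across, 30 mm deep (floor 10 mm above the table), 46 mm to the next one. Empty or already holding a cell.
- cam_left (a joint): Angle of the left cam arm: 0 = lying flat across the case's end (down, hard stop), 1.57 = upright, 2.0 = leaning back to the robot; starts at 1.55 to 1.85. Hinge axis along the case's y through x = -58, y = 150 mm (case frame), 55 mm above the table; going down it swings to the case's +x. Friction 0.10 N m: it stays where left. Down, it is 2 mm above the seated frame's plate.
- paddle_left (a point): Centre of the black paddle (28 long, 30 wide along y, 10 mm thick) at the end of the left cam arm, 94 mm from its hinge axis; the steel bar is 14 wide and 10 mm thick, the arm 108 mm long in all. x points along the arm away from the hinge, z is the normal of the face that is uppermost when down.
- cam_right (a joint): Angle of the right cam arm: 0 = lying flat across the case's end (down, hard stop), 1.57 = upright, 2.0 = leaning back to the robot; starts at 1.55 to 1.85. Hinge axis along the case's y through x = -58, y = -150 mm (case frame), 55 mm above the table; going down it swings to the case's +x. Friction 0.10 N m: it stays where left. Down, it is 2 mm above the seated frame's plate.
- paddle_right (a point): Centre of the black paddle (28 long, 30 wide along y, 10 mm thick) at the end of the right cam arm, 94 mm from its hinge axis; the steel bar is 14 wide and 10 mm thick, the arm 108 mm long in all. x points along the arm away from the hinge, z is the normal of the face that is uppermost when down.
- seated0_mid (a point): Centre, half-way up, of a cell that already stands in pocket 0 (absent if that pocket is empty): black cylinder with a pale round filter on top, 36 mm across, 66 mm tall, with a steel foot, z is its upward axis. In its pocket it stands 36 mm out of the case's top and its centre is 43 mm above the table.
- seated1_mid (a point): Centre, half-way up, of a cell that already stands in pocket 1 (absent if that pocket is empty): black cylinder with a pale round filter on top, 36 mm across, 66 mm tall, with a steel foot, z is its upward axis. In its pocket it stands 36 mm out of the case's top and its centre is 43 mm above the table.
- seated2_mid (a point): Centre, half-way up, of a cell that already stands in pocket 2 (absent if that pocket is empty): black cylinder with a pale round filter on top, 36 mm across, 66 mm tall, with a steel foot, z is its upward axis. In its pocket it stands 36 mm out of the case's top and its centre is 43 mm above the table.
- seated3_mid (a point): Centre, half-way up, of a cell that already stands in pocket 3 (absent if that pocket is empty): black cylinder with a pale round filter on top, 36 mm across, 66 mm tall, with a steel foot, z is its upward axis. In its pocket it stands 36 mm out of the case's top and its centre is 43 mm above the table.
- seated4_mid (a point): Centre, half-way up, of a cell that already stands in pocket 4 (absent if that pocket is empty): black cylinder with a pale round filter on top, 36 mm across, 66 mm tall, with a steel foot, z is its upward axis. In its pocket it stands 36 mm out of the case's top and its centre is 43 mm above the table.
- spare0_mid (a point): Centre, half-way up, of a spare cell standing on the table: black cylinder with a pale round filter on top, 36 mm across, 66 mm tall, 100 g, on a heavy 10 mm steel foot that must go down, z is its upward axis. Seated in a pocket, its centre is 43 mm above the table.
- spare1_mid (a point): Centre, half-way up, of a spare cell standing on the table: black cylinder with a pale round filter on top, 36 mm across, 66 mm tall, 100 g, on a heavy 10 mm steel foot that must go down, z is its upward axis. Seated in a pocket, its centre is 43 mm above the table.
- spare2_mid (a point): Centre, half-way up, of a spare cell standing on the table: black cylinder with a pale round filter on top, 36 mm across, 66 mm tall, 100 g, on a heavy 10 mm steel foot that must go down, z is its upward axis. Seated in a pocket, its centre is 43 mm above the table.
- spare3_mid (a point): Centre, half-way up, of a spare cell standing on the table: black cylinder with a pale round filter on top, 36 mm across, 66 mm tall, 100 g, on a heavy 10 mm steel foot that must go down, z is its upward axis. Seated in a pocket, its centre is 43 mm above the table.
- frame_base (a point): Loose aluminium retaining frame, 0.28 kg: plate 76 (x) x 320 (y) x 8 mm; this is the centre of the plate's underside, z up. A window 46 x 230 mm along y clears the cells; holes 13 mm across at (0, +-126) mm take the pins. Same either way round. Seated, its underside lies on the case's top, 40 mm above the table.
- frame_grip (a point): Centre of the frame's handle bar: a bridge across the plate's middle, bar 70 mm long along the frame's x, 12 mm wide (y) and 14 mm high, centre 64 mm above the plate's underside, on two uprights at x = +-31 mm; between them there is free space below the bar (22 mm to the tops of seated cells).
- cup: Lidded paper cup, 66 mm across, 100 tall, origin under its centre; a bystander.
- phone: Black phone lying flat, 75 x 150 x 9 mm; a bystander.
- stapler: Grey stapler, 120 x 36 x 44 mm; a bystander.

How it is judged:
By the outcome, as a careful person would: the job done as asked, in the order asked, and still so for the second after the job is handed in, with the robot touching nothing.
Of seated0, seated1, seated2, seated3, seated4 only 1 to 2 are there at a start; the rules pass over those that are not, and their reading is None.
At some moment in a run one of frame, spare0, spare1, spare2, spare3 may be knocked a few centimetres aside while the robot is not near it.
It also fails if it takes over 210 s, if anything falls off the work surface, if the arm or the gripper's body presses on something with over 40 N, if the wrist force passes 120 N, or if a joint passes its speed limit or range.

ROBOT

A 7-joint arm with a two-finger parallel gripper is mounted at the origin on the work surface. World frame = base frame: x ahead of the robot, y to its left, z up, the work surface at z = 0. Lengths are in m, angles in rad, forces in N, time in s.
With the tool pointing down it reaches from about 0.4 to 0.9 m from the base axis. Payload 5.6 kg.
Tool frame: the origin (TCP) lies on the centre line of the jaws, within the pads' length; the fingertips stand 14 mm ahead of it and the grasp point (between the pads) lies 5 mm behind it; z points along the fingers, y is the line along which they close (so a half turn about z gives the same grasp; the last joint's range is limited). The gripper opens to 92 mm and grips with 3 to 60 N. Pads are 20 mm wide; open, the fingers measure 128 mm over their backs; the gripper's body (75 mm by 189 mm) begins 69 mm behind the grasp point.
Start: joints at [1.137, 0.468, -0.012, 1.603, 0.006, 1.071, -0.056], TCP at [0.248, -0.601, 0.229] pointing down, gripper open.
Joint ranges: [-2.53, 2.53], [-0.31, 2.02], [-1.57, 1.55], [0.28, 2.44], [-1.29, 4.43], [0.15, 1.84], [-2.92, 2.92]. Speed limits (rad/s): [2.57, 2.57, 3.14, 3.14, 3.14, 3.14, 3.14].

INTERFACE

Orientations are given as a 3x3 rotation matrix whose columns are the frame's x, y, z axes.
In Python, from station import get_state, snapshot, ticket gives the robot as it stands.
- The arm moves only by the tool apply_moves, never from a script. Its argument "motion" is a list of rows, each an object with "translation": the shift along the world's x, y, z in cm, a list of three; "turn": the turn, a rotation vector about the world's x, y, z in degrees, a list of three; "hand": the closure, from -1 (fully open) to 1 (shut). In form: [{"translation": [dx, dy, dz], "turn": [rx, ry, rz], "hand": hand}, ...]. A call has 1 to 5 rows; each row shifts and turns the commanded pose from where the row before left it; what a row does not reach is not made up. A row lasts 1/10 s, in which the tool goes at most 50 mm and 8.59 degrees, less where a joint would pass 70% of its speed; a pose out of reach is approached as far as the arm can. A call is refused whole if a number of a shift passes 5 or a number of a turn 8.59, either way. A call with a gripper value outside its range is refused whole. The fingers move at their own pace and stop on an object; "grip_force" is the grip in N (left out, the last holds). Time passes only in rows, so rows that do not move let the fingers close. It gives the time, the measured TCP pose, the force, the opening and the grip force at its end, in the units of the state.
- get_state(): the state, without advancing time (a new reading comes with each control period).
- snapshot(name): name is "scene" or "top"; returns a dict with "image" (480x640x3 uint8, red, green, blue), "mtx" (3x3 intrinsics, pixels), "R" (3x3) and "t" (3): a world point X has camera coordinates R X + t. Camera axes: x right, y down, z forward; pixel columns grow to the right and rows downward; lengths in m; the calibration is good to about 2 mm. A picture is of the moment at which its call begins. There is no depth.
- ticket.job_done(): hands the job in; it is judged then, once.
The state is a dict: "t": time; "qpos": joint angles; "qd": joint speeds; "joint_efforts": joint torques, N m; "tool_pos": TCP position; "orientation": TCP orientation; "wrist_force": force on the tool from outside, world axes, zero at the start; "moment": the same for the moment, N m; "finger_gap": opening from 0.0 (shut) to 1.0 (fully open); "finger_force": force on a finger pad.
Only numpy, scipy, OpenCV 4.12 (cv2) and the standard library are available. Lean on these libraries where they do the work, as an engineer would, in place of code of your own. Each camera call takes 0.05 s, during which the arm holds its last target. There are 200 camera calls.

## Working session

There is one attempt and no reset: what is moved stays moved. The work goes in short steps, Python scripts to look and compute and a tool call to move; the robot and the scene stay as the last step left them, time stands still between calls to the robot, and variables do not carry over. Pictures are saved under pics/ and viewed, at most 14 in all, crops included, and the job is handed in when it is done.

Besides the shell and the picture viewer there is one more tool, called after "Request:" in YAML: its name, and indented under it one key for each argument. apply_moves: Moves the arm, as the interface text tells. Its arguments: {"type":"object","properties":{"motion":{"type":"array"},"grip_force":{"type":"number"}},"required":["motion"]}

```bash
mkdir -p pics; ls; python3 - <<'E'
from station import get_state, snapshot
import cv2
for n in ("scene","top"):
    s=snapshot(n); cv2.imwrite(f"pics/{n}0.png",s["image"][:,:,::-1]); print(n,s["mtx"].tolist(),s["R"].tolist(),s["t"].tolist())
s=get_state(); print(s)
E
```

```text
pics
scene [[457.396319021946, 0.0, 310.68919696828004], [0.0, 457.396319021946, 240.92424438438886], [0.0, 0.0, 1.0]] [[-0.27812114155762574, 0.9603738389155351, 0.018185712670142892], [0.6911191785863282, 0.21322260145093713, -0.6905725184371687], [-0.66708538554584, -0.17949432235347385, -0.7230344920085247]] [0.18633520846018367, -0.2959486359114335, 1.402930503662482]
top [[585.850143986952, 0.0, 319.88293382928157], [0.0, 585.850143986952, 236.91132125227014], [0.0, 0.0, 1.0]] [[-0.01721647895412726, -0.9998425257800595, 0.004303079614995571], [-0.9813535798215584, 0.016073781426972432, -0.1915379464285077], [0.19143861737861054, -0.007520451608036188, -0.9814757758517408]] [-0.0261706047930001, 0.5432869866110175, 1.3077077119980296]
{'t': 0.1, 'qpos': array([ 1.13701791,  0.46829393, -0.01159526,  1.60353154,  0.00597286,
        1.07140578, -0.05630239]), 'qd': array([-0.00182437, -0.00230131, -0.00112054, -0.0022384 , -0.00067184,
        0.000336  , -0.00028288]), 'joint_efforts': array([ 5.47888994e-04, -5.21649313e+01, -1.25322933e-02, -2.44369394e+01,
       -5.67641237e-02,  1.40861253e-02,  5.28942701e-05]), 'tool_pos': array([ 0.24733829, -0.60055289,  0.22773245]), 'orientation': array([[ 9.24645788e-01,  3.80827625e-01, -6.98061729e-04],
       [ 3.80828253e-01, -9.24644665e-01,  1.44416586e-03],
       [-9.54807989e-05, -1.60118351e-03, -9.99998714e-01]]), 'wrist_force': array([ 0.3253902 , -0.03793038, -0.49891084]), 'moment': array([ 0.01063795,  0.02271162, -0.0014108 ]), 'finger_force': 0.0, 'finger_gap': 1.0026717865325616}
```

View pics/scene0.png

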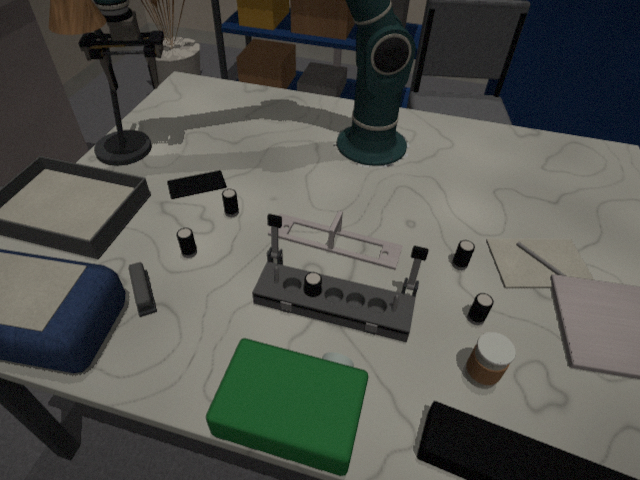

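View pics/top0.png

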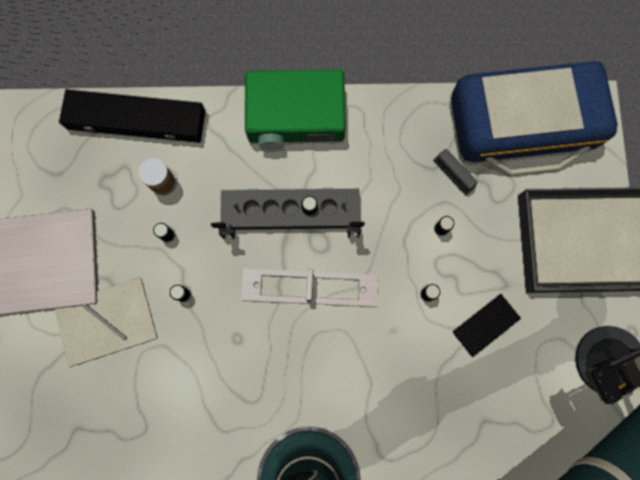

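```bash
cat > h.py <<'E'
import numpy as np, cv2
from station import get_state, snapshot
def unproj(s,uv,z):
    d=s["R"].T@np.linalg.solve(s["mtx"],[uv[0],uv[1],1.]); c=-s["R"].T@s["t"]
    return (c+d*(z-c[2])/d[2])[:2]
def proj(s,X):
    p=s["mtx"]@(s["R"]@np.asarray(X,float)+s["t"]); return p[:2]/p[2]
def crop(s,x0,y0,w,h,k,f):
    im=cv2.resize(s["image"][y0:y0+h,x0:x0+w,::-1],None,fx=k,fy=k,interpolation=cv2.INTER_CUBIC); cv2.imwrite(f,im)
def blob(s,uv,r=9,thr=None):
    # centroid of bright filter near uv
    x,y=map(int,np.round(uv)); g=cv2.cvtColor(s["image"],cv2.COLOR_RGB2GRAY)[y-r:y+r+1,x-r:x+r+1]
    return g
E
python3 - <<'E'
from h import *
a=snapshot("top"); crop(a,210,175,160,60,5,"pics/c1.png"); crop(a,235,255,160,60,5,"pics/c2.png")
im=np.vstack([cv2.imread("pics/c1.png"),cv2.imread("pics/c2.png")]); cv2.imwrite("pics/c12.png",im)
b=snapshot("scene"); crop(b,240,200,200,145,4,"pics/c3.png")
t=[np.hstack([cv2.resize(cv2.cvtColor(a["image"][y-20:y+20,x-20:x+20],4),None,fx=5,fy=5,interpolation=2) for x,y in ((445,225),(431,292),(163,231),(180,292))]),
np.hstack([cv2.resize(cv2.cvtColor(b["image"][y-20:y+20,x-20:x+20],4),None,fx=5,fy=5,interpolation=2) for x,y in ((186,240),(230,200),(482,306),(464,252))])]
cv2.imwrite("pics/c4.png",np.vstack(t))
E
```

```text
(no output)
```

View pics/c12.png

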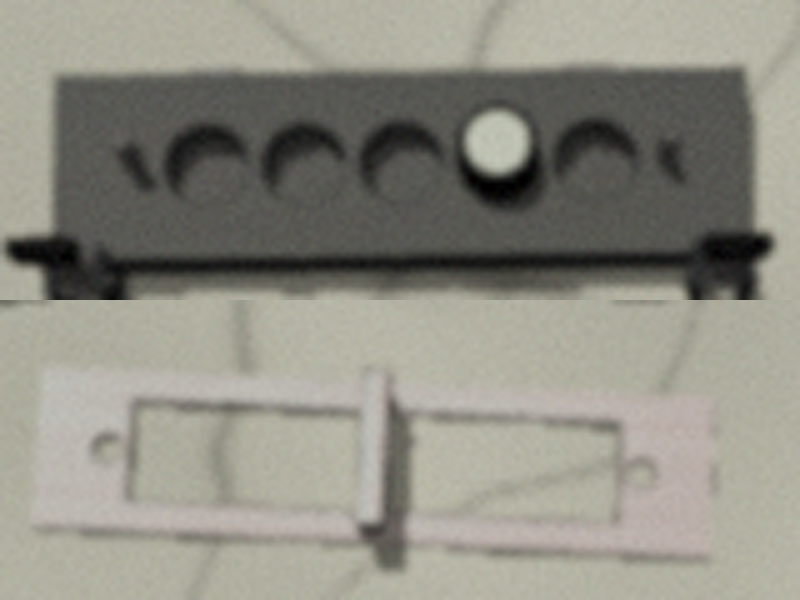

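View pics/c3.png

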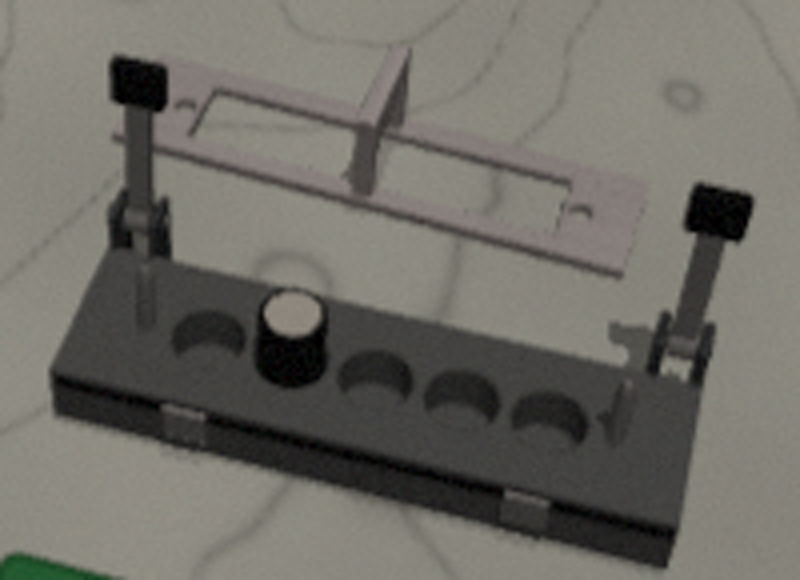

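View pics/c4.png

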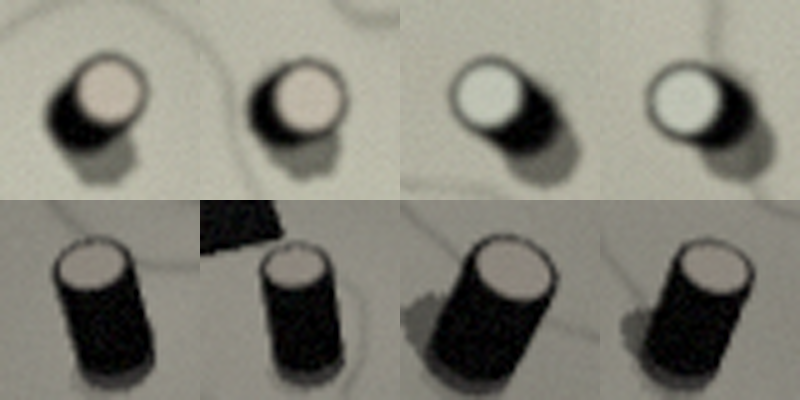

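```bash
cat >> h.py <<'E'
def filt(s,uv,r=10):
    x,y=map(int,np.round(uv)); g=cv2.cvtColor(s["image"],cv2.COLOR_RGB2GRAY)[y-r:y+r+1,x-r:x+r+1]
    # filter = bright component enclosed by dark rim, containing centre
    g=cv2.resize(g,None,fx=4,fy=4,interpolation=cv2.INTER_CUBIC)
    t=(int(g[4*r-4:4*r+8,4*r-4:4*r+8].mean())+20)/2
    n,l,st,c=cv2.connectedComponentsWithStats((g>t).astype(np.uint8),connectivity=4)
    k=l[4*r+2,4*r+2]; return (c[k]+.5)/4-.5+[x-r,y-r], st[k,4]/16
def fit2(L,W):
    # rigid 2D fit L(local)->W
    L=np.array(L,float);W=np.array(W,float);a=(L-L.mean(0));b=(W-W.mean(0))
    th=np.arctan2((a[:,0]*b[:,1]-a[:,1]*b[:,0]).sum(),(a*b).sum())
    R=np.array([[np.cos(th),-np.sin(th)],[np.sin(th),np.cos(th)]]); o=W.mean(0)-R@L.mean(0)
    return o,th,W-(L@R.T+o)
E
python3 - <<'E'
from h import *
np.set_printoptions(precision=4,suppress=True)
a=snapshot("top"); b=snapshot("scene")
T=[(447,223),(432.5,291.5),(161,230),(177,292)]; S=[(184.5,233.5),(229,193),(485,300),(467,246)]
for p,q in zip(T,S):
    (u,n),(v,m)=filt(a,p),filt(b,q); print(u,n,v,m,unproj(a,u,.066),unproj(b,v,.066))
(u,n),(v,m)=filt(a,(309,203.5)),filt(b,(313.5,278.5)); print("seated1",unproj(a,u,.076),unproj(b,v,.076),n,m)
f=lambda P,x0,y0,k:(np.array(P)+.5)/k-.5+[x0,y0]
L=[(0,.092),(0,.046),(0,0),(0,-.092)]
wa=[unproj(a,p,.04) for p in f([(207,163),(304,162),(402,161),(595,158)],210,175,5)]
wb=[unproj(b,p,.04) for p in f([(549,420),(462,400),(376,379),(208,337)],240,200,4)]
for w in (wa,wb): print("case",*fit2(L,w))
print("case corners",[unproj(a,p,.04) for p in f([(55,77),(742,70)],210,175,5)])
H=[(0,.126),(0,-.126)]
print("frame",*fit2(H,[unproj(a,p,.008) for p in f([(107,149),(641,173)],235,255,5)]))
print(*fit2([(.038,.16),(.038,-.16),(-.038,-.16),(-.038,.16)],[unproj(a,p,.008) for p in f([(42,68),(715,97),(710,257),(33,228)],235,255,5)]))
print(*fit2(H,[unproj(b,p,.008) for p in f([(581,212),(186,106)],240,200,4)]))
print("bar",[unproj(a,p,.071) for p in f([(376,70),(372,227)],235,255,5)])
E
```

```text
[448.6108 221.3001] 338.75 [182.7603 231.1098] 286.0 [ 0.5721 -0.3335] [ 0.565 -0.334]
[434.099  290.2952] 314.5 [229.7002 191.4751] 276.9375 [ 0.413  -0.2912] [ 0.4051 -0.2875]
[159.0322 228.3411] 326.5625 [486.5072 297.6024] 299.1875 [0.5663 0.3347] [0.5563 0.3356]
[174.8345 290.7888] 327.0 [468.5909 243.358 ] 294.0 [0.4217 0.2941] [0.4115 0.2934]
seated1 [ 0.6188 -0.0113] [ 0.608  -0.0121] 136.6875 234.125
case [0.6191 0.0344] -0.0028063924787872156 [[ 0.0001 -0.0001]
 [-0.      0.0001]
 [-0.0002 -0.0003]
 [ 0.0001  0.0003]]
case [0.6187 0.0341] -0.0031791252011093597 [[-0.0004 -0.0003]
 [ 0.0003  0.0002]
 [ 0.0004  0.0002]
 [-0.0003 -0.0001]]
case corners [array([0.6628, 0.1988]), array([ 0.661 , -0.1282])]
frame [ 0.4319 -0.0088] -0.06176163390968058 [[ 0.      0.0002]
 [-0.     -0.0002]]
[ 0.4314 -0.0092] -0.059657303765504724 [[-0.0001 -0.0001]
 [-0.0002  0.0003]
 [ 0.0002  0.0008]
 [ 0.0001 -0.001 ]]
[ 0.4325 -0.0093] -0.0632212059081686 [[-0.     -0.0002]
 [ 0.      0.0002]]
bar [array([ 0.4664, -0.0111]), array([ 0.3955, -0.0083])]
```

```bash
sed -i 's/+20)\/2/)*0.82)/' h.py; python3 - <<'E'
from h import *
np.set_printoptions(precision=4,suppress=True)
a=snapshot("top"); b=snapshot("scene")
T=[(447,223),(432.5,291.5),(161,230),(177,292)]; S=[(184.5,233.5),(229,193),(485,300),(467,246)]
for p,q in zip(T,S):
    (u,n),(v,m)=filt(a,p),filt(b,q); print(u,n,v,m,unproj(a,u,.066),unproj(b,v,.066))
(u,n),(v,m)=filt(a,(309,203.5)),filt(b,(313.5,278.5)); print("seated1",unproj(a,u,.076),unproj(b,v,.076),n,m)
E
```

```text
Traceback (most recent call last):
  File "h.py", line 18
    t=(int(g[4*r-4:4*r+8,4*r-4:4*r+8].mean()))*0.82)
                                                   ^
SyntaxError: unmatched ')'
```

```bash
sed -i 's/mean()))\*0.82)/mean()))*0.82/' h.py; cat > m.py <<'E'
from h import *
np.set_printoptions(precision=4,suppress=True)
a=snapshot("top"); b=snapshot("scene")
T=[(447,223),(432.5,291.5),(161,230),(177,292)]; S=[(184.5,233.5),(229,193),(485,300),(467,246)]
for p,q in zip(T,S):
    (u,n),(v,m)=filt(a,p),filt(b,q); print(n,m,unproj(a,u,.066),unproj(b,v,.066))
(u,n),(v,m)=filt(a,(309,203.5)),filt(b,(313.5,278.5)); print("seated1",unproj(a,u,.076),unproj(b,v,.076),n,m)
E
python3 m.py
```

```text
97.25 78.875 [ 0.5688 -0.3286] [ 0.5686 -0.3293]
108.5625 58.875 [ 0.411  -0.2872] [ 0.4105 -0.2883]
101.125 115.5625 [0.5636 0.3321] [0.5622 0.3314]
107.125 81.8125 [0.4196 0.2899] [0.4182 0.2894]
seated1 [ 0.6187 -0.0113] [ 0.6178 -0.0121] 105.0625 108.0625
```

Request:
apply_moves:
  motion:
    - {"translation":[3.57,3.02,0],"turn":[0,0,7.51],"hand":-0.2}
    - {"translation":[3.57,3.02,0],"turn":[0,0,7.51],"hand":-0.2}
    - {"translation":[3.57,3.02,0],"turn":[0,0,7.51],"hand":-0.2}
    - {"translation":[3.57,3.02,0],"turn":[0,0,7.51],"hand":-0.2}
    - {"translation":[3.57,3.02,0],"turn":[0,0,7.51],"hand":-0.2}
  grip_force: 20

```text
t: 0.9
tool_pos: [0.4273, -0.4487, 0.2289]
orientation: [[0.496, 0.868, 0.0], [0.868, -0.496, -0.0], [-0.0, 0.0, -1.0]]
wrist_force: [0.0, -0.7, -0.6]
finger_gap: 0.607
finger_force: 0.0
```

Request:
apply_moves:
  motion:
    - {"translation":[3.57,3.02,0],"turn":[0,0,7.51],"hand":-0.2}
    - {"translation":[3.57,3.02,0],"turn":[0,0,7.51],"hand":-0.2}
    - {"translation":[3.57,3.02,0],"turn":[0,0,7.51],"hand":-0.2}
    - {"translation":[3.57,3.02,0],"turn":[0,0,7.51],"hand":-0.2}
    - {"translation":[0,0,-3],"turn":[0,0,0],"hand":-0.2}

```text
t: 1.4
tool_pos: [0.5772, -0.3224, 0.2027]
orientation: [[-0.013, 1.0, 0.011], [1.0, 0.013, 0.0], [0.0, 0.011, -1.0]]
wrist_force: [0.7, -0.2, 0.2]
finger_gap: 0.601
finger_force: 0.0
```

Request:
apply_moves:
  motion:
    - {"translation":[0,0,-4],"turn":[0,0,0],"hand":-0.2}
    - {"translation":[0,0,-4],"turn":[0,0,0],"hand":-0.2}
    - {"translation":[0,0,0],"turn":[0,0,0],"hand":-0.2}
    - {"translation":[0,0,0],"turn":[0,0,0],"hand":-0.2}

```text
t: 1.8
tool_pos: [0.569, -0.3292, 0.1189]
orientation: [[0.0, 1.0, -0.0], [1.0, -0.0, 0.001], [0.001, -0.0, -1.0]]
wrist_force: [0.6, -0.4, 0.2]
finger_gap: 0.604
finger_force: 0.0
```

```bash
python3 m.py
```

```text
164.0 189.6875 [ 0.5765 -0.3209] [ 0.5587 -0.3298]
108.75 158.0625 [ 0.4111 -0.2872] [ 0.4004 -0.2796]
104.3125 115.625 [0.5636 0.3321] [0.5622 0.3314]
109.3125 81.1875 [0.4196 0.2899] [0.4182 0.2893]
seated1 [ 0.6186 -0.0113] [ 0.6178 -0.0122] 107.0 108.0625
```

Request:
apply_moves:
  motion:
    - {"translation":[0,0,-4],"turn":[0,0,0],"hand":-0.2}
    - {"translation":[0,0,-2.9],"turn":[0,0,0],"hand":-0.2}
    - {"translation":[0,0,0],"turn":[0,0,0],"hand":-0.2}
    - {"translation":[0,0,0],"turn":[0,0,0],"hand":1}
    - {"translation":[0,0,0],"turn":[0,0,0],"hand":1}

```text
t: 2.4
tool_pos: [0.5707, -0.33, 0.0525]
orientation: [[0.001, 1.0, 0.004], [1.0, -0.001, -0.002], [-0.002, 0.004, -1.0]]
wrist_force: [-0.6, 1.1, 0.5]
finger_gap: 0.45
finger_force: 0.0
```

Request:
apply_moves:
  motion:
    - {"translation":[0,0,0],"turn":[0,0,0],"hand":1}
    - {"translation":[0,0,0],"turn":[0,0,0],"hand":1}
    - {"translation":[0,0,0],"turn":[0,0,0],"hand":1}

```text
t: 2.7
tool_pos: [0.5703, -0.3301, 0.0521]
orientation: [[0.001, 1.0, 0.003], [1.0, -0.001, -0.002], [-0.002, 0.003, -1.0]]
wrist_force: [-1.2, 0.0, 6.4]
finger_gap: 0.389
finger_force: 19.9
```

Request:
apply_moves:
  motion:
    - {"translation":[0,0,4.8],"turn":[0,0,0],"hand":1}
    - {"translation":[0,0,4.8],"turn":[0,0,0],"hand":1}
    - {"translation":[0,0,4.8],"turn":[0,0,0],"hand":1}
    - {"translation":[0,0,4.8],"turn":[0,0,0],"hand":1}
    - {"translation":[0.8,4.52,0],"turn":[0,0,0],"hand":1}

```text
t: 3.2
tool_pos: [0.5786, -0.2927, 0.25]
orientation: [[0.012, 1.0, 0.012], [1.0, -0.012, -0.011], [-0.011, 0.012, -1.0]]
wrist_force: [1.4, -0.0, -0.1]
finger_gap: 0.386
finger_force: 19.9
```

Request:
apply_moves:
  motion:
    - {"translation":[0.8,4.52,0],"turn":[0,0,0],"hand":1}
    - {"translation":[0.8,4.52,0],"turn":[0,0,0],"hand":1}
    - {"translation":[0.8,4.52,0],"turn":[0,0,0],"hand":1}
    - {"translation":[0.8,4.52,0],"turn":[0,0,0],"hand":1}
    - {"translation":[0.8,4.52,0],"turn":[0,0,0],"hand":1}

```text
t: 3.7
tool_pos: [0.617, -0.0562, 0.2425]
orientation: [[0.001, 1.0, 0.001], [1.0, -0.001, -0.0], [-0.0, 0.001, -1.0]]
wrist_force: [0.4, 0.2, -1.2]
finger_gap: 0.391
finger_force: 19.9
```

Request:
apply_moves:
  motion:
    - {"translation":[0,0,-4.5],"turn":[0,0,0],"hand":1}
    - {"translation":[0,0,-4.5],"turn":[0,0,0],"hand":1}
    - {"translation":[0,0,-3],"turn":[0,0,0],"hand":1}
    - {"translation":[0,0,0],"turn":[0,0,0],"hand":1}
    - {"translation":[0,0,0],"turn":[0,0,0],"hand":1}

```text
t: 4.2
tool_pos: [0.6174, -0.0578, 0.1225]
orientation: [[0.0, 1.0, 0.001], [1.0, -0.0, 0.0], [0.0, 0.001, -1.0]]
wrist_force: [0.9, 0.7, -0.6]
finger_gap: 0.387
finger_force: 19.9
```

```bash
python3 - <<'E'
from h import *
b=snapshot("scene"); crop(b,240,190,200,145,4,"pics/d1.png"); print(get_state()["tool_pos"])
E
```

```text
[ 0.61822825 -0.05794983  0.12365558]
```

View pics/d1.png

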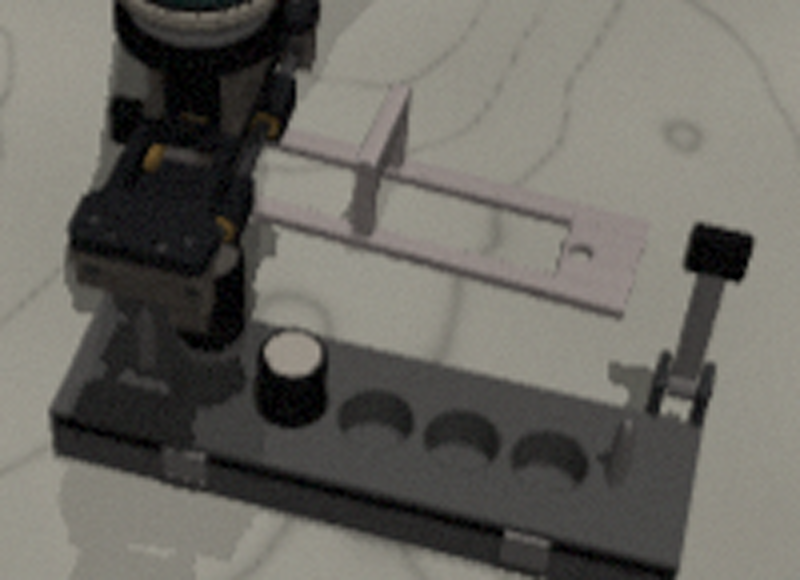

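Request:
apply_moves:
  motion:
    - {"translation":[0.05,-0.1,-2.0],"turn":[0,0,0],"hand":1}
    - {"translation":[0,0,-1.2],"turn":[0,0,0],"hand":1}
    - {"translation":[0,0,-1.0],"turn":[0,0,0],"hand":1}
    - {"translation":[0,0,0],"turn":[0,0,0],"hand":1}

```text
t: 4.65
tool_pos: [0.6179, -0.059, 0.0794]
orientation: [[0.0, 1.0, 0.001], [1.0, -0.0, 0.0], [0.0, 0.001, -1.0]]
wrist_force: [0.7, 0.7, -1.2]
finger_gap: 0.391
finger_force: 19.9
```

Request:
apply_moves:
  motion:
    - {"translation":[0,0,-0.9],"turn":[0,0,0],"hand":1}
    - {"translation":[0,0,-0.7],"turn":[0,0,0],"hand":1}
    - {"translation":[0,0,0],"turn":[0,0,0],"hand":1}

```text
t: 4.95
tool_pos: [0.6178, -0.059, 0.0629]
orientation: [[0.0, 1.0, 0.001], [1.0, -0.0, 0.0], [0.0, 0.001, -1.0]]
wrist_force: [3.8, -0.3, -2.5]
finger_gap: 0.389
finger_force: 19.8
```

Request:
apply_moves:
  motion:
    - {"translation":[0,0,0],"turn":[0,0,0],"hand":-0.2}
    - {"translation":[0,0,0],"turn":[0,0,0],"hand":-0.2}
    - {"translation":[0,0,0],"turn":[0,0,0],"hand":-0.2}
    - {"translation":[0,0,3],"turn":[0,0,0],"hand":-0.2}
    - {"translation":[0,0,4.5],"turn":[0,0,0],"hand":-0.2}

```text
t: 5.45
tool_pos: [0.615, -0.059, 0.1369]
orientation: [[0.0, 1.0, -0.006], [1.0, -0.0, 0.001], [0.001, -0.006, -1.0]]
wrist_force: [1.5, -0.1, 0.3]
finger_gap: 0.601
finger_force: 0.0
```

Request:
apply_moves:
  motion:
    - {"translation":[0,0,4.5],"turn":[0,0,0],"hand":-0.2}
    - {"translation":[0,0,4.5],"turn":[0,0,0],"hand":-0.2}
    - {"translation":[-2.96,-3.27,2],"turn":[0,0,0],"hand":-0.2}
    - {"translation":[-2.96,-3.27,0],"turn":[0,0,0],"hand":-0.2}
    - {"translation":[-2.96,-3.27,0],"turn":[0,0,0],"hand":-0.2}

```text
t: 5.95
tool_pos: [0.5277, -0.158, 0.2498]
orientation: [[-0.001, 1.0, 0.002], [1.0, 0.001, -0.001], [-0.001, 0.002, -1.0]]
wrist_force: [-0.1, -0.3, -0.1]
finger_gap: 0.6
finger_force: 0.0
```

Request:
apply_moves:
  motion:
    - {"translation":[-2.96,-3.27,0],"turn":[0,0,0],"hand":-0.2}
    - {"translation":[-2.96,-3.27,0],"turn":[0,0,0],"hand":-0.2}
    - {"translation":[-2.96,-3.27,0],"turn":[0,0,0],"hand":-0.2}
    - {"translation":[-2.96,-3.27,0],"turn":[0,0,0],"hand":-0.2}
    - {"translation":[0,0,0],"turn":[0,0,0],"hand":-0.2}

```text
t: 6.45
tool_pos: [0.4055, -0.2929, 0.2487]
orientation: [[0.01, 1.0, -0.002], [1.0, -0.01, -0.002], [-0.002, -0.002, -1.0]]
wrist_force: [0.1, 0.4, 0.3]
finger_gap: 0.594
finger_force: 0.0
```

```bash
python3 - <<'E'
from h import *
np.set_printoptions(precision=4,suppress=True)
a=snapshot("top"); b=snapshot("scene"); crop(b,150,150,200,145,4,"pics/d2.png"); print(get_state()["tool_pos"])
for n,p,z in (("s0",(0.6187,-.0577),.076),("s1",(.6187,-.0115),.076),("C",(.563,.3318),.066),("D",(.419,.2897),.066),("B",(.4108,-.2877),.066)):
  for s in (a,b):
    try:
      u,k=filt(s,proj(s,[*p,z])); print(n,k,unproj(s,u,z))
    except Exception as e: print(n,e)
E
```

```text
[ 0.4095 -0.2885  0.2489]
s0 100.9375 [ 0.6169 -0.0574]
s0 102.6875 [ 0.6163 -0.0581]
s1 106.3125 [ 0.6186 -0.0113]
s1 108.0 [ 0.6178 -0.0121]
C 102.75 [0.5636 0.3321]
C 115.5 [0.5622 0.3314]
D 108.875 [0.4196 0.2899]
D 81.375 [0.4182 0.2893]
B 108.0625 [ 0.4111 -0.2872]
B 58.6875 [ 0.4106 -0.2882]
```

View pics/d2.png

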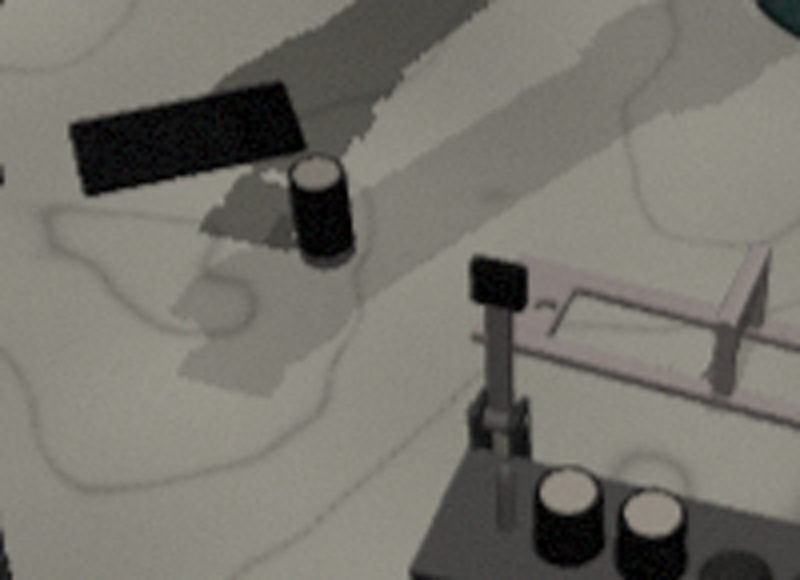

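Request:
apply_moves:
  motion:
    - {"translation":[0.2,0.05,-4.8],"turn":[0,0,0],"hand":-0.2}
    - {"translation":[0,0,-4.8],"turn":[0,0,0],"hand":-0.2}
    - {"translation":[0,0,-4],"turn":[0,0,0],"hand":-0.2}
    - {"translation":[0,0,0],"turn":[0,0,0],"hand":-0.2}
    - {"translation":[0,0,0],"turn":[0,0,0],"hand":-0.2}

```text
t: 7.05
tool_pos: [0.4134, -0.2862, 0.113]
orientation: [[-0.002, 1.0, 0.0], [1.0, 0.002, 0.001], [0.001, 0.0, -1.0]]
wrist_force: [0.4, 0.9, 0.2]
finger_gap: 0.603
finger_force: 0.0
```

Request:
apply_moves:
  motion:
    - {"translation":[0,0,-3.5],"turn":[0,0,0],"hand":-0.2}
    - {"translation":[0,0,-2.6],"turn":[0,0,0],"hand":-0.2}
    - {"translation":[0,0,0],"turn":[0,0,0],"hand":-0.2}
    - {"translation":[0,0,0],"turn":[0,0,0],"hand":1}
    - {"translation":[0,0,0],"turn":[0,0,0],"hand":1}

```text
t: 7.55
tool_pos: [0.414, -0.2882, 0.054]
orientation: [[0.0, 1.0, 0.004], [1.0, -0.0, -0.002], [-0.002, 0.004, -1.0]]
wrist_force: [-1.1, 0.6, 0.8]
finger_gap: 0.447
finger_force: 0.4
```

Request:
apply_moves:
  motion:
    - {"translation":[0,0,0],"turn":[0,0,0],"hand":1}
    - {"translation":[0,0,0],"turn":[0,0,0],"hand":1}
    - {"translation":[0,0,0],"turn":[0,0,0],"hand":1}

```text
t: 7.85
tool_pos: [0.4133, -0.2883, 0.0535]
orientation: [[0.001, 1.0, 0.002], [1.0, -0.001, -0.002], [-0.002, 0.002, -1.0]]
wrist_force: [-1.6, 1.0, 7.2]
finger_gap: 0.389
finger_force: 19.9
```

Request:
apply_moves:
  motion:
    - {"translation":[0,0,4.8],"turn":[0,0,0],"hand":1}
    - {"translation":[0,0,4.8],"turn":[0,0,0],"hand":1}
    - {"translation":[0,0,4.8],"turn":[0,0,0],"hand":1}
    - {"translation":[2.59,4.02,1.4],"turn":[0,0,0],"hand":1}
    - {"translation":[2.59,4.02,0.9],"turn":[0,0,0],"hand":1}

```text
t: 8.35
tool_pos: [0.465, -0.2079, 0.2219]
orientation: [[0.005, 1.0, 0.005], [1.0, -0.005, -0.003], [-0.003, 0.005, -1.0]]
wrist_force: [1.7, -0.4, -1.1]
finger_gap: 0.388
finger_force: 19.8
```

Request:
apply_moves:
  motion:
    - {"translation":[2.59,4.02,0],"turn":[0,0,0],"hand":1}
    - {"translation":[2.59,4.02,0],"turn":[0,0,0],"hand":1}
    - {"translation":[2.59,4.02,0],"turn":[0,0,0],"hand":1}
    - {"translation":[2.59,4.02,0],"turn":[0,0,0],"hand":1}
    - {"translation":[2.59,4.02,0],"turn":[0,0,0],"hand":1}

```text
t: 8.85
tool_pos: [0.5943, -0.0045, 0.2194]
orientation: [[0.001, 1.0, 0.001], [1.0, -0.001, -0.0], [-0.0, 0.001, -1.0]]
wrist_force: [1.2, -0.5, -0.7]
finger_gap: 0.389
finger_force: 19.8
```

Request:
apply_moves:
  motion:
    - {"translation":[2.59,4.02,0],"turn":[0,0,0],"hand":1}
    - {"translation":[0,0,-4],"turn":[0,0,0],"hand":1}
    - {"translation":[0,0,-4],"turn":[0,0,0],"hand":1}
    - {"translation":[0,0,0],"turn":[0,0,0],"hand":1}
    - {"translation":[0,0,0],"turn":[0,0,0],"hand":1}

```text
t: 9.35
tool_pos: [0.6194, 0.0341, 0.1392]
orientation: [[0.001, 1.0, -0.0], [1.0, -0.001, 0.0], [0.0, -0.0, -1.0]]
wrist_force: [0.1, 1.1, -0.2]
finger_gap: 0.39
finger_force: 19.8
```

Request:
apply_moves:
  motion:
    - {"translation":[0.1,-0.05,-3.0],"turn":[0,0,0],"hand":1}
    - {"translation":[0,0,-1.5],"turn":[0,0,0],"hand":1}
    - {"translation":[0,0,-1.0],"turn":[0,0,0],"hand":1}
    - {"translation":[0,0,0],"turn":[0,0,0],"hand":1}
    - {"translation":[0,0,0],"turn":[0,0,0],"hand":1}

```text
t: 9.85
tool_pos: [0.621, 0.0338, 0.0846]
orientation: [[0.0, 1.0, 0.001], [1.0, -0.0, 0.0], [0.0, 0.001, -1.0]]
wrist_force: [-0.0, -0.1, -1.5]
finger_gap: 0.39
finger_force: 19.8
```

Request:
apply_moves:
  motion:
    - {"translation":[0,0,-1.0],"turn":[0,0,0],"hand":1}
    - {"translation":[0,0,-0.8],"turn":[0,0,0],"hand":1}
    - {"translation":[0,0,0],"turn":[0,0,0],"hand":1}

```text
t: 10.15
tool_pos: [0.6196, 0.0335, 0.0643]
orientation: [[0.0, 1.0, -0.002], [1.0, -0.0, -0.0], [-0.0, -0.002, -1.0]]
wrist_force: [-0.4, -0.4, -0.5]
finger_gap: 0.393
finger_force: 19.8
```

Request:
apply_moves:
  motion:
    - {"translation":[0,0,-0.1],"turn":[0,0,0],"hand":-0.2}
    - {"translation":[0,0,0],"turn":[0,0,0],"hand":-0.2}
    - {"translation":[0,0,0],"turn":[0,0,0],"hand":-0.2}
    - {"translation":[0,0,3],"turn":[0,0,0],"hand":-0.2}
    - {"translation":[0,0,4.5],"turn":[0,0,0],"hand":-0.2}

```text
t: 10.65
tool_pos: [0.6185, 0.0334, 0.1381]
orientation: [[0.0, 1.0, -0.005], [1.0, -0.0, -0.0], [-0.0, -0.005, -1.0]]
wrist_force: [0.8, 0.0, 0.6]
finger_gap: 0.602
finger_force: 0.0
```

Request:
apply_moves:
  motion:
    - {"translation":[0,0,4.8],"turn":[0,0,0],"hand":-0.2}
    - {"translation":[0,0,4.8],"turn":[0,0,0],"hand":-0.2}
    - {"translation":[-2.85,3.66,1],"turn":[0,0,0],"hand":-0.2}
    - {"translation":[-2.85,3.66,0],"turn":[0,0,0],"hand":-0.2}
    - {"translation":[-2.85,3.66,0],"turn":[0,0,0],"hand":-0.2}

```text
t: 11.15
tool_pos: [0.5342, 0.1446, 0.2468]
orientation: [[0.001, 1.0, 0.003], [1.0, -0.001, 0.0], [0.0, 0.003, -1.0]]
wrist_force: [1.1, 0.9, -0.2]
finger_gap: 0.602
finger_force: 0.0
```

Request:
apply_moves:
  motion:
    - {"translation":[-2.85,3.66,0],"turn":[0,0,0],"hand":-0.2}
    - {"translation":[-2.85,3.66,0],"turn":[0,0,0],"hand":-0.2}
    - {"translation":[-2.85,3.66,0],"turn":[0,0,0],"hand":-0.2}
    - {"translation":[-2.85,3.66,0],"turn":[0,0,0],"hand":-0.2}
    - {"translation":[0,0,0],"turn":[0,0,0],"hand":-0.2}

```text
t: 11.65
tool_pos: [0.4162, 0.2956, 0.2468]
orientation: [[-0.01, 1.0, 0.0], [1.0, 0.01, 0.003], [0.003, 0.0, -1.0]]
wrist_force: [0.1, 0.1, -0.3]
finger_gap: 0.601
finger_force: 0.0
```

```bash
cat > chk.py <<'E'
from h import *
import sys
np.set_printoptions(precision=4,suppress=True)
a=snapshot("top"); b=snapshot("scene"); print(get_state()["tool_pos"])
for n,p,z in (("s0",(0.6187,-.0577),.076),("s1",(.6187,-.0115),.076),("s2",(.619,.0343),.076),("s3",(.619,.0803),.076),("s4",(.619,.1263),.076),("C",(.563,.3318),.066),("D",(.419,.2897),.066)):
  for s in (a,b):
    try:
      u,k=filt(s,proj(s,[*p,z])); print(n,k,unproj(s,u,z))
    except Exception as e: print(n,e)
E
python3 chk.py
```

```text
[0.4204 0.2907 0.2461]
s0 101.75 [ 0.6169 -0.0573]
s0 103.8125 [ 0.6163 -0.0581]
s1 106.625 [ 0.6187 -0.0113]
s1 108.75 [ 0.6178 -0.0121]
s2 103.4375 [0.618  0.0349]
s2 110.375 [0.6172 0.034 ]
s3 430.625 [0.6198 0.0808]
s3 329.625 [0.6127 0.0808]
s4 416.75 [0.6181 0.1269]
s4 331.4375 [0.6122 0.1258]
C 86.6875 [0.5644 0.3304]
C 116.125 [0.5622 0.3315]
D 77.4375 [0.4199 0.293 ]
D 72.75 [0.4187 0.2907]
```

Request:
apply_moves:
  motion:
    - {"translation":[0,-0.1,-4.8],"turn":[0,0,0],"hand":-0.2}
    - {"translation":[0,0,-4.8],"turn":[0,0,0],"hand":-0.2}
    - {"translation":[0,0,-3.6],"turn":[0,0,0],"hand":-0.2}
    - {"translation":[0,0,0],"turn":[0,0,0],"hand":-0.2}
    - {"translation":[0,0,0],"turn":[0,0,0],"hand":-0.2}

```text
t: 12.25
tool_pos: [0.4218, 0.2883, 0.114]
orientation: [[0.002, 1.0, -0.0], [1.0, -0.002, -0.0], [-0.0, -0.0, -1.0]]
wrist_force: [0.6, 1.0, 1.3]
finger_gap: 0.602
finger_force: 0.0
```

Request:
apply_moves:
  motion:
    - {"translation":[0,0,-3.5],"turn":[0,0,0],"hand":-0.2}
    - {"translation":[0,0,-2.6],"turn":[0,0,0],"hand":-0.2}
    - {"translation":[0,0,0],"turn":[0,0,0],"hand":-0.2}
    - {"translation":[0,0,0],"turn":[0,0,0],"hand":1}
    - {"translation":[0,0,0],"turn":[0,0,0],"hand":1}

```text
t: 12.75
tool_pos: [0.4225, 0.2899, 0.0549]
orientation: [[0.001, 1.0, 0.004], [1.0, -0.001, 0.002], [0.002, 0.004, -1.0]]
wrist_force: [0.5, 0.4, -0.3]
finger_gap: 0.442
finger_force: 0.4
```

Request:
apply_moves:
  motion:
    - {"translation":[0,0,0],"turn":[0,0,0],"hand":1}
    - {"translation":[0,0,0],"turn":[0,0,0],"hand":1}
    - {"translation":[0,0,0],"turn":[0,0,0],"hand":1}

```text
t: 13.05
tool_pos: [0.422, 0.2899, 0.0545]
orientation: [[0.0, 1.0, 0.003], [1.0, -0.0, 0.002], [0.002, 0.003, -1.0]]
wrist_force: [-1.5, -0.8, 7.9]
finger_gap: 0.39
finger_force: 19.9
```

Request:
apply_moves:
  motion:
    - {"translation":[0,0,4.8],"turn":[0,0,0],"hand":1}
    - {"translation":[0,0,4.8],"turn":[0,0,0],"hand":1}
    - {"translation":[0,0,4.8],"turn":[0,0,0],"hand":1}
    - {"translation":[0,0,4.2],"turn":[0,0,0],"hand":1}
    - {"translation":[3.3,-3.49,0],"turn":[0,0,0],"hand":1}

```text
t: 13.55
tool_pos: [0.4531, 0.2612, 0.246]
orientation: [[-0.011, 1.0, 0.01], [1.0, 0.011, 0.008], [0.008, 0.011, -1.0]]
wrist_force: [1.1, -0.3, -1.3]
finger_gap: 0.386
finger_force: 19.8
```

Request:
apply_moves:
  motion:
    - {"translation":[3.3,-3.49,0],"turn":[0,0,0],"hand":1}
    - {"translation":[3.3,-3.49,0],"turn":[0,0,0],"hand":1}
    - {"translation":[3.3,-3.49,0],"turn":[0,0,0],"hand":1}
    - {"translation":[3.3,-3.49,0],"turn":[0,0,0],"hand":1}
    - {"translation":[3.3,-3.49,0],"turn":[0,0,0],"hand":1}

```text
t: 14.05
tool_pos: [0.6199, 0.0777, 0.2394]
orientation: [[0.0, 1.0, 0.001], [1.0, -0.0, -0.0], [-0.0, 0.001, -1.0]]
wrist_force: [0.2, 0.5, -0.9]
finger_gap: 0.389
finger_force: 19.8
```

Request:
apply_moves:
  motion:
    - {"translation":[0,0,0],"turn":[0,0,0],"hand":1}
    - {"translation":[0,0,-4.8],"turn":[0,0,0],"hand":1}
    - {"translation":[0,0,-4.8],"turn":[0,0,0],"hand":1}
    - {"translation":[0,0,0],"turn":[0,0,0],"hand":1}
    - {"translation":[0,0,0],"turn":[0,0,0],"hand":1}

```text
t: 14.55
tool_pos: [0.6187, 0.08, 0.1433]
orientation: [[-0.0, 1.0, -0.001], [1.0, 0.0, 0.0], [0.0, -0.001, -1.0]]
wrist_force: [1.0, 0.6, 0.3]
finger_gap: 0.387
finger_force: 19.8
```

Request:
apply_moves:
  motion:
    - {"translation":[0.1,0,-3.3],"turn":[0,0,0],"hand":1}
    - {"translation":[0,0,-1.5],"turn":[0,0,0],"hand":1}
    - {"translation":[0,0,-1.0],"turn":[0,0,0],"hand":1}
    - {"translation":[0,0,0],"turn":[0,0,0],"hand":1}
    - {"translation":[0,0,0],"turn":[0,0,0],"hand":1}

```text
t: 15.05
tool_pos: [0.6206, 0.0798, 0.0858]
orientation: [[0.0, 1.0, 0.002], [1.0, -0.0, 0.0], [0.0, 0.002, -1.0]]
wrist_force: [-0.4, 0.1, 0.1]
finger_gap: 0.389
finger_force: 19.8
```

Request:
apply_moves:
  motion:
    - {"translation":[0,0,-1.0],"turn":[0,0,0],"hand":1}
    - {"translation":[0,0,-0.9],"turn":[0,0,0],"hand":1}
    - {"translation":[0,0,0],"turn":[0,0,0],"hand":1}

```text
t: 15.35
tool_pos: [0.6195, 0.0794, 0.0646]
orientation: [[0.0, 1.0, -0.001], [1.0, -0.0, -0.0], [-0.0, -0.001, -1.0]]
wrist_force: [0.3, -0.6, -1.3]
finger_gap: 0.385
finger_force: 19.9
```

Request:
apply_moves:
  motion:
    - {"translation":[0,0,-0.1],"turn":[0,0,0],"hand":-0.2}
    - {"translation":[0,0,0],"turn":[0,0,0],"hand":-0.2}
    - {"translation":[0,0,0],"turn":[0,0,0],"hand":-0.2}
    - {"translation":[0,0,3],"turn":[0,0,0],"hand":-0.2}
    - {"translation":[0,0,4.8],"turn":[0,0,0],"hand":-0.2}

```text
t: 15.85
tool_pos: [0.6177, 0.0789, 0.1406]
orientation: [[0.0, 1.0, -0.007], [1.0, -0.0, -0.001], [-0.001, -0.007, -1.0]]
wrist_force: [1.2, 0.2, -0.0]
finger_gap: 0.598
finger_force: 0.0
```

Request:
apply_moves:
  motion:
    - {"translation":[0,0,4.8],"turn":[0,0,0],"hand":-0.2}
    - {"translation":[0,0,4.8],"turn":[0,0,0],"hand":-0.2}
    - {"translation":[-0.92,4.21,1],"turn":[0,0,0],"hand":-0.2}
    - {"translation":[-0.92,4.21,0],"turn":[0,0,0],"hand":-0.2}
    - {"translation":[-0.92,4.21,0],"turn":[0,0,0],"hand":-0.2}

```text
t: 16.35
tool_pos: [0.5923, 0.2069, 0.25]
orientation: [[0.002, 1.0, 0.002], [1.0, -0.002, 0.0], [0.0, 0.002, -1.0]]
wrist_force: [1.3, 0.2, -0.7]
finger_gap: 0.6
finger_force: 0.0
```

Request:
apply_moves:
  motion:
    - {"translation":[-0.92,4.21,0],"turn":[0,0,0],"hand":-0.2}
    - {"translation":[-0.92,4.21,0],"turn":[0,0,0],"hand":-0.2}
    - {"translation":[-0.92,4.21,0],"turn":[0,0,0],"hand":-0.2}
    - {"translation":[0,0,0],"turn":[0,0,0],"hand":-0.2}
    - {"translation":[0,0,0],"turn":[0,0,0],"hand":-0.2}

```text
t: 16.85
tool_pos: [0.564, 0.3333, 0.2486]
orientation: [[-0.002, 1.0, 0.0], [1.0, 0.002, -0.0], [-0.0, 0.0, -1.0]]
wrist_force: [-1.0, -1.1, -0.6]
finger_gap: 0.6
finger_force: 0.0
```

```bash
python3 chk.py; python3 - <<'E'
from h import *
a=snapshot("top");b=snapshot("scene")
cv2.imwrite("pics/e1.png",np.vstack([cv2.resize(cv2.cvtColor(a["image"][150:320,110:400],4),None,fx=2,fy=2,interpolation=2),cv2.resize(cv2.cvtColor(b["image"][200:330,240:530],4),None,fx=2,fy=2,interpolation=2)]))
E
```

```text
[0.5654 0.3305 0.2485]
s0 103.9375 [ 0.6169 -0.0574]
s0 103.5 [ 0.6163 -0.0582]
s1 107.875 [ 0.6187 -0.0113]
s1 108.375 [ 0.6178 -0.0121]
s2 104.25 [0.618  0.0349]
s2 110.375 [0.6172 0.034 ]
s3 105.0625 [0.6183 0.0797]
s3 111.5625 [0.6175 0.0789]
s4 417.5 [0.618  0.1269]
s4 329.8125 [0.6121 0.1258]
C 407.6875 [0.5609 0.3337]
C 250.1875 [0.5557 0.334 ]
D 190.4375 [0.4214 0.2942]
D 425.875 [0.4166 0.2907]
```

View pics/e1.png

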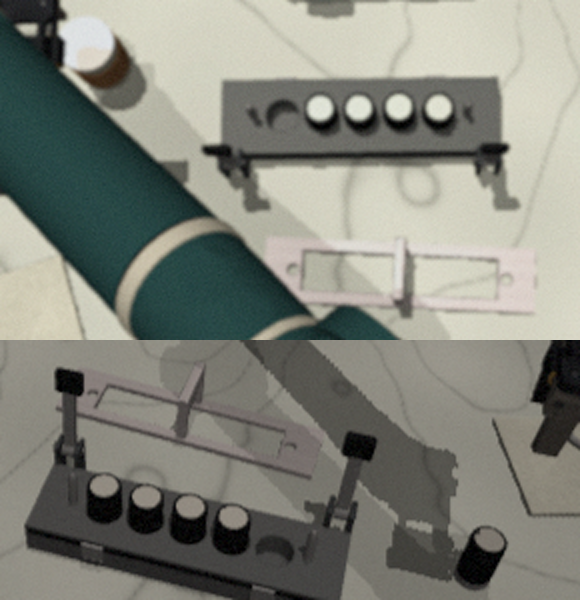

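```bash
python3 - <<'E'
from h import *
b=snapshot("scene")
print(proj(b,[.563,.3318,.066]))
for p in [(485,300),(485,302),(484,304),(487,302)]:
    u,k=filt(b,p); print(p,u,k,unproj(b,u,.066))
crop(b,445,260,80,75,8,"pics/e2.png")
E
```

```text
[484.48638865 299.74442244]
(485, 300) [486.79435867 297.55017815] 263.125 [0.55596705 0.3361643 ]
(485, 302) [484.4797392  299.53344083] 111.4375 [0.56246139 0.33177408]
(484, 304) [487.43510347 301.50410834] 205.375 [0.56577314 0.33761507]
(487, 302) [484.50330613 299.53847777] 111.0625 [0.56246043 0.33182017]
```

View pics/e2.png

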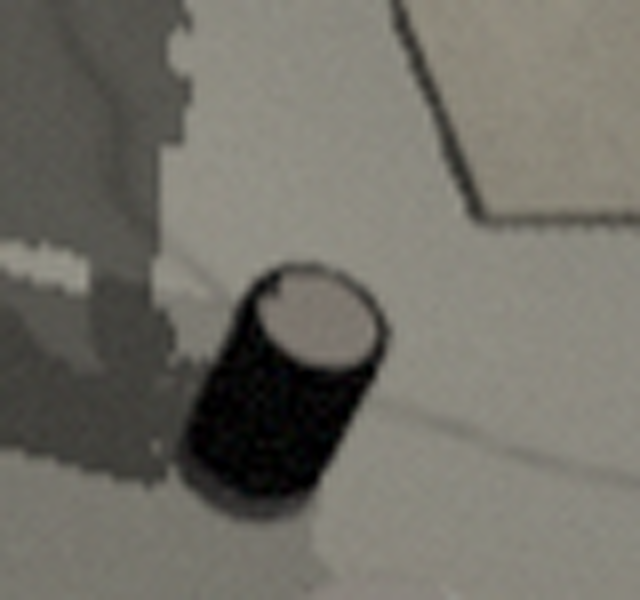

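C has not moved (filter at scene px (484.5, 299.5)); the four filled pockets look good. Next: descend and grip.

Request:
apply_moves:
  motion:
    - {"translation":[-0.1,0.1,-4.8],"turn":[0,0,0],"hand":-0.2}
    - {"translation":[0,0,-4.8],"turn":[0,0,0],"hand":-0.2}
    - {"translation":[0,0,-3.6],"turn":[0,0,0],"hand":-0.2}
    - {"translation":[0,0,0],"turn":[0,0,0],"hand":-0.2}
    - {"translation":[0,0,0],"turn":[0,0,0],"hand":-0.2}

```text
t: 17.6
tool_pos: [0.5643, 0.3327, 0.1172]
orientation: [[0.002, 1.0, -0.0], [1.0, -0.002, 0.0], [0.0, -0.0, -1.0]]
wrist_force: [-0.2, 0.5, 0.1]
finger_gap: 0.6
finger_force: 0.0
```

Request:
apply_moves:
  motion:
    - {"translation":[0,0,-3.6],"turn":[0,0,0],"hand":-0.2}
    - {"translation":[0,0,-2.7],"turn":[0,0,0],"hand":-0.2}
    - {"translation":[0,0,0],"turn":[0,0,0],"hand":-0.2}
    - {"translation":[0,0,0],"turn":[0,0,0],"hand":1}
    - {"translation":[0,0,0],"turn":[0,0,0],"hand":1}

```text
t: 18.1
tool_pos: [0.5653, 0.3343, 0.0567]
orientation: [[0.001, 1.0, 0.004], [1.0, -0.001, 0.003], [0.003, 0.004, -1.0]]
wrist_force: [-0.5, -0.0, 0.1]
finger_gap: 0.447
finger_force: 0.0
```

Request:
apply_moves:
  motion:
    - {"translation":[0,0,0],"turn":[0,0,0],"hand":1}
    - {"translation":[0,0,0],"turn":[0,0,0],"hand":1}
    - {"translation":[0,0,0],"turn":[0,0,0],"hand":1}

```text
t: 18.4
tool_pos: [0.5649, 0.3343, 0.0562]
orientation: [[0.0, 1.0, 0.003], [1.0, -0.0, 0.002], [0.002, 0.003, -1.0]]
wrist_force: [-1.0, -0.5, 7.2]
finger_gap: 0.389
finger_force: 19.9
```

Request:
apply_moves:
  motion:
    - {"translation":[0,0,0],"turn":[0,0,0],"hand":0}
    - {"translation":[0,0,0],"turn":[0,0,0],"hand":0}
    - {"translation":[0,-0.4,0],"turn":[0,0,0],"hand":0}
    - {"translation":[0,0,0],"turn":[0,0,0],"hand":0}
    - {"translation":[0,0,0],"turn":[0,0,0],"hand":0}

```text
t: 18.9
tool_pos: [0.5637, 0.3287, 0.0534]
orientation: [[0.001, 1.0, -0.0], [1.0, -0.001, -0.0], [-0.0, -0.0, -1.0]]
wrist_force: [0.5, -0.0, 0.2]
finger_gap: 0.502
finger_force: 0.0
```

Request:
apply_moves:
  motion:
    - {"translation":[0,0,0],"turn":[0,0,0],"hand":1}
    - {"translation":[0,0,0],"turn":[0,0,0],"hand":1}
    - {"translation":[0,0,0],"turn":[0,0,0],"hand":1}
    - {"translation":[0,0,0],"turn":[0,0,0],"hand":1}

```text
t: 19.3
tool_pos: [0.5637, 0.3291, 0.0535]
orientation: [[0.0, 1.0, -0.0], [1.0, -0.0, -0.0], [-0.0, -0.0, -1.0]]
wrist_force: [0.6, 0.7, -0.2]
finger_gap: 0.386
finger_force: 20.0
```

Request:
apply_moves:
  motion:
    - {"translation":[0,0,4.8],"turn":[0,0,0],"hand":1}
    - {"translation":[0,0,4.8],"turn":[0,0,0],"hand":1}
    - {"translation":[0,0,4.8],"turn":[0,0,0],"hand":1}
    - {"translation":[0,0,4.8],"turn":[0,0,0],"hand":1}
    - {"translation":[1.13,-4.11,0],"turn":[0,0,0],"hand":1}

```text
t: 19.8
tool_pos: [0.5746, 0.2972, 0.2541]
orientation: [[-0.01, 1.0, 0.01], [1.0, 0.01, 0.011], [0.011, 0.01, -1.0]]
wrist_force: [1.1, 0.5, -0.6]
finger_gap: 0.384
finger_force: 20.0
```

Request:
apply_moves:
  motion:
    - {"translation":[1.13,-4.11,0],"turn":[0,0,0],"hand":1}
    - {"translation":[1.13,-4.11,0],"turn":[0,0,0],"hand":1}
    - {"translation":[1.13,-4.11,0],"turn":[0,0,0],"hand":1}
    - {"translation":[1.13,-4.11,0],"turn":[0,0,0],"hand":1}
    - {"translation":[0,0,0],"turn":[0,0,0],"hand":1}

```text
t: 20.3
tool_pos: [0.6223, 0.1148, 0.2449]
orientation: [[0.011, 1.0, 0.0], [1.0, -0.011, -0.005], [-0.005, 0.0, -1.0]]
wrist_force: [-0.6, -0.9, -1.5]
finger_gap: 0.383
finger_force: 20.0
```

Request:
apply_moves:
  motion:
    - {"translation":[0,0,-4.8],"turn":[0,0,0],"hand":1}
    - {"translation":[0,0,-4.8],"turn":[0,0,0],"hand":1}
    - {"translation":[0,0,-1],"turn":[0,0,0],"hand":1}
    - {"translation":[0,0,0],"turn":[0,0,0],"hand":1}
    - {"translation":[0,0,0],"turn":[0,0,0],"hand":1}

```text
t: 20.8
tool_pos: [0.6214, 0.1247, 0.1416]
orientation: [[-0.0, 1.0, 0.003], [1.0, 0.0, 0.001], [0.001, 0.003, -1.0]]
wrist_force: [0.4, 0.4, -0.1]
finger_gap: 0.381
finger_force: 20.0
```

Request:
apply_moves:
  motion:
    - {"translation":[-0.1,-0.1,-3.0],"turn":[0,0,0],"hand":1}
    - {"translation":[0,0,-1.5],"turn":[0,0,0],"hand":1}
    - {"translation":[0,0,-1.1],"turn":[0,0,0],"hand":1}
    - {"translation":[0,0,0],"turn":[0,0,0],"hand":1}
    - {"translation":[0,0,0],"turn":[0,0,0],"hand":1}

```text
t: 21.3
tool_pos: [0.6197, 0.1229, 0.0844]
orientation: [[0.0, 1.0, 0.001], [1.0, -0.0, 0.0], [0.0, 0.001, -1.0]]
wrist_force: [0.7, 0.2, -0.5]
finger_gap: 0.384
finger_force: 20.0
```

Request:
apply_moves:
  motion:
    - {"translation":[0,0,-1.0],"turn":[0,0,0],"hand":1}
    - {"translation":[0,0,-0.8],"turn":[0,0,0],"hand":1}
    - {"translation":[0,0,0],"turn":[0,0,0],"hand":1}

```text
t: 21.6
tool_pos: [0.6186, 0.1222, 0.0643]
orientation: [[0.0, 1.0, -0.002], [1.0, -0.0, -0.001], [-0.001, -0.002, -1.0]]
wrist_force: [-0.3, 0.2, -2.3]
finger_gap: 0.388
finger_force: 20.0
```

Request:
apply_moves:
  motion:
    - {"translation":[0,0,0],"turn":[0,0,0],"hand":-0.2}
    - {"translation":[0,0,0],"turn":[0,0,0],"hand":-0.2}
    - {"translation":[0,0,0],"turn":[0,0,0],"hand":-0.2}
    - {"translation":[0,0,3],"turn":[0,0,0],"hand":-0.2}
    - {"translation":[0,0,4.8],"turn":[0,0,0],"hand":-0.2}

```text
t: 22.1
tool_pos: [0.6171, 0.1219, 0.1417]
orientation: [[0.0, 1.0, -0.006], [1.0, -0.0, -0.001], [-0.001, -0.006, -1.0]]
wrist_force: [0.2, 0.4, 0.9]
finger_gap: 0.601
finger_force: 0.0
```

Request:
apply_moves:
  motion:
    - {"translation":[0,0,4.8],"turn":[0,0,0],"hand":-0.2}
    - {"translation":[0,0,4.8],"turn":[0,0,0],"hand":-0.2}
    - {"translation":[-1.69,-1.19,0],"turn":[0,0,-8.5],"hand":-0.5}
    - {"translation":[-1.69,-1.19,0],"turn":[0,0,-8.5],"hand":-0.5}
    - {"translation":[-1.69,-1.19,0],"turn":[0,0,-8.5],"hand":-0.5}

```text
t: 22.6
tool_pos: [0.568, 0.0866, 0.2404]
orientation: [[0.436, 0.9, 0.002], [0.9, -0.436, 0.0], [0.001, 0.001, -1.0]]
wrist_force: [-0.9, -0.3, -0.5]
finger_gap: 0.75
finger_force: 0.0
```

Request:
apply_moves:
  motion:
    - {"translation":[-1.69,-1.19,0],"turn":[0,0,-8.5],"hand":-0.5}
    - {"translation":[-1.69,-1.19,0],"turn":[0,0,-8.5],"hand":-0.5}
    - {"translation":[-1.69,-1.19,0],"turn":[0,0,-8.5],"hand":-0.5}
    - {"translation":[-1.69,-1.19,0],"turn":[0,0,-8.5],"hand":-0.5}
    - {"translation":[-1.69,-1.19,0],"turn":[0,0,-8.5],"hand":-0.5}

```text
t: 23.1
tool_pos: [0.4834, 0.027, 0.24]
orientation: [[0.93, 0.369, 0.001], [0.369, -0.93, -0.0], [0.001, 0.0, -1.0]]
wrist_force: [0.0, 0.1, -0.5]
finger_gap: 0.751
finger_force: 0.0
```

Request:
apply_moves:
  motion:
    - {"translation":[-1.69,-1.19,0],"turn":[0,0,-8.5],"hand":-0.5}
    - {"translation":[-1.69,-1.19,0],"turn":[0,0,-8.5],"hand":-0.5}
    - {"translation":[-1.69,-1.19,0],"turn":[0,0,-8.5],"hand":-0.5}
    - {"translation":[0,0,0],"turn":[0,0,0],"hand":-0.5}
    - {"translation":[0,0,0],"turn":[0,0,0],"hand":-0.5}

```text
t: 23.6
tool_pos: [0.4338, -0.0081, 0.2402]
orientation: [[0.998, -0.059, 0.002], [-0.059, -0.998, -0.0], [0.002, -0.0, -1.0]]
wrist_force: [0.6, 0.2, -0.6]
finger_gap: 0.746
finger_force: 0.0
```

```bash
python3 chk.py | grep -E "^s4|^s3|^\["; python3 - <<'E'
from h import *
b=snapshot("scene"); crop(b,240,190,200,145,4,"pics/f1.png")
E
```

```text
[ 0.4342 -0.0076  0.24  ]
s3 103.8125 [0.6184 0.0796]
s3 111.6875 [0.6175 0.0789]
s4 103.0625 [0.6189 0.1252]
s4 117.0625 [0.6179 0.1245]
```

View pics/f1.png

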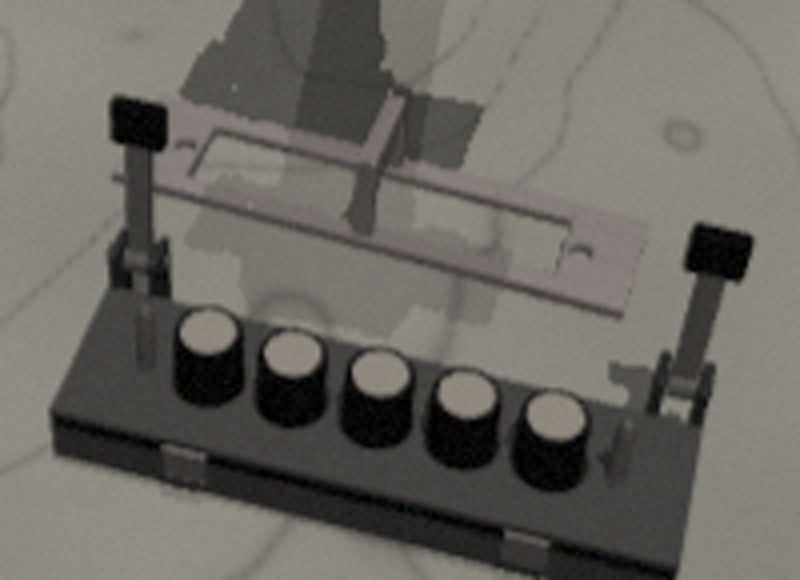

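Request:
apply_moves:
  motion:
    - {"translation":[-0.1,-0.15,-4.8],"turn":[0,0,0],"hand":-0.5}
    - {"translation":[0,0,-4.8],"turn":[0,0,0],"hand":-0.5}
    - {"translation":[0,0,-4.8],"turn":[0,0,0],"hand":-0.5}
    - {"translation":[0,0,-3.6],"turn":[0,0,0],"hand":-0.5}
    - {"translation":[0,0,0],"turn":[0,0,0],"hand":-0.5}

```text
t: 24.25
tool_pos: [0.4291, -0.0092, 0.0556]
orientation: [[0.998, -0.059, -0.01], [-0.059, -0.998, 0.001], [-0.01, -0.0, -1.0]]
wrist_force: [-1.0, 0.4, 1.8]
finger_gap: 0.75
finger_force: 0.0
```

Request:
apply_moves:
  motion:
    - {"translation":[0,0,0],"turn":[0,0,0],"hand":0.6}
    - {"translation":[0,0,0],"turn":[0,0,0],"hand":0.6}
    - {"translation":[0,0,0],"turn":[0,0,0],"hand":0.6}
    - {"translation":[0,0,0],"turn":[0,0,0],"hand":0.6}
    - {"translation":[0,0,0],"turn":[0,0,0],"hand":0.6}

```text
t: 24.75
tool_pos: [0.433, -0.0099, 0.0606]
orientation: [[0.998, -0.062, 0.002], [-0.062, -0.998, -0.0], [0.002, 0.0, -1.0]]
wrist_force: [0.5, 0.7, -0.2]
finger_gap: 0.337
finger_force: 0.0
```

Request:
apply_moves:
  motion:
    - {"translation":[0,0,0],"turn":[0,0,0],"hand":1}
    - {"translation":[0,0,0],"turn":[0,0,0],"hand":1}
    - {"translation":[0,0,0],"turn":[0,0,0],"hand":1}
  grip_force: 40

```text
t: 25.05
tool_pos: [0.4324, -0.0097, 0.0598]
orientation: [[0.998, -0.061, 0.0], [-0.061, -0.998, 0.0], [0.0, -0.0, -1.0]]
wrist_force: [-0.7, 1.0, 3.6]
finger_gap: 0.122
finger_force: 40.0
```

Request:
apply_moves:
  motion:
    - {"translation":[0,0,2.5],"turn":[0,0,0],"hand":1}
    - {"translation":[0,0,4.5],"turn":[0,0,0],"hand":1}
    - {"translation":[0,0,4.5],"turn":[0,0,0],"hand":1}
    - {"translation":[0,0,4.5],"turn":[0,0,0],"hand":1}
    - {"translation":[0,0,3.5],"turn":[0,0,0],"hand":1}

```text
t: 25.55
tool_pos: [0.4321, -0.0098, 0.2567]
orientation: [[0.998, -0.061, 0.001], [-0.061, -0.998, -0.0], [0.001, 0.0, -1.0]]
wrist_force: [1.4, -0.6, -3.1]
finger_gap: 0.127
finger_force: 40.0
```

Request:
apply_moves:
  motion:
    - {"translation":[0,0,0],"turn":[0,0,0],"hand":1}
    - {"translation":[3.12,0.72,0],"turn":[0,0,0.56],"hand":1}
    - {"translation":[3.12,0.72,0],"turn":[0,0,0.56],"hand":1}
    - {"translation":[3.12,0.72,0],"turn":[0,0,0.56],"hand":1}
    - {"translation":[3.12,0.72,0],"turn":[0,0,0.56],"hand":1}

```text
t: 26.05
tool_pos: [0.5569, 0.019, 0.252]
orientation: [[1.0, -0.022, -0.004], [-0.022, -1.0, -0.0], [-0.004, 0.0, -1.0]]
wrist_force: [-0.5, -0.2, -3.3]
finger_gap: 0.126
finger_force: 40.0
```

Request:
apply_moves:
  motion:
    - {"translation":[3.12,0.72,0],"turn":[0,0,0.56],"hand":1}
    - {"translation":[3.12,0.72,0],"turn":[0,0,0.56],"hand":1}
    - {"translation":[0,0,0],"turn":[0,0,0],"hand":1}
    - {"translation":[0,0,0],"turn":[0,0,0],"hand":1}

```text
t: 26.45
tool_pos: [0.6181, 0.0335, 0.2515]
orientation: [[1.0, -0.002, -0.005], [-0.002, -1.0, -0.0], [-0.005, 0.0, -1.0]]
wrist_force: [-0.7, -0.5, -2.4]
finger_gap: 0.124
finger_force: 40.0
```

```bash
python3 - <<'E'
from h import *
print(get_state()["tool_pos"],get_state()["orientation"][:,0])
a=snapshot("top");b=snapshot("scene"); 
cv2.imwrite("pics/g1.png",np.vstack([cv2.resize(cv2.cvtColor(a["image"][160:260,200:390],4),None,fx=4,fy=4,interpolation=2)[:, :760],cv2.resize(cv2.cvtColor(b["image"][165:355,240:430],4),None,fx=4,fy=4,interpolation=2)[200:400]]))
crop(b,235,175,200,145,4,"pics/g2.png")
E
```

```text
[0.6181262  0.03348728 0.25149957] [ 0.99998264 -0.00235866 -0.00539952]
```

View pics/g2.png

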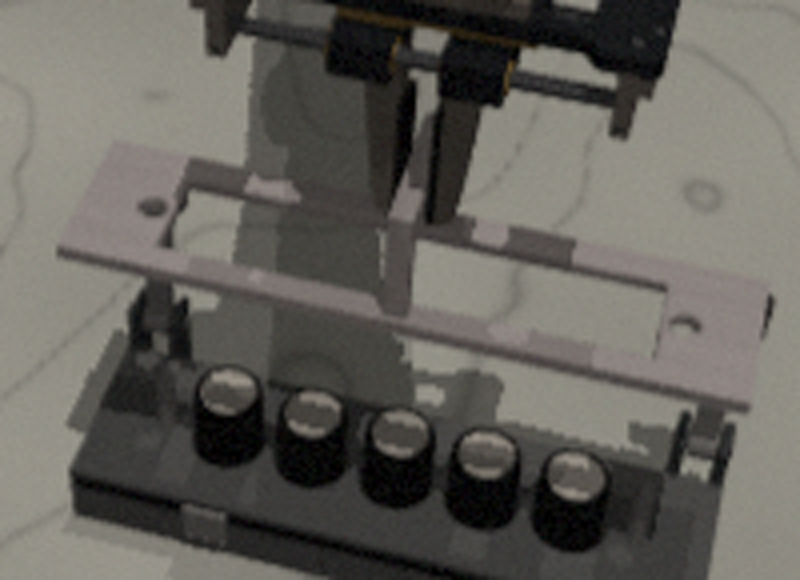

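```bash
cat > fr.py <<'E'
from h import *
f=lambda P,x0,y0,k:(np.array(P)+.5)/k-.5+[x0,y0]
b=snapshot("scene")
print(*fit2([(0,.126),(0,-.126)],[unproj(b,p,.1997) for p in f([(686,325),(153,207)],235,175,4)]))
# corners of the plate top
P=[(112,143),(58,250),(747,408),(771,290)]
print(*fit2([(-.038,-.16),(.038,-.16),(.038,.16),(-.038,.16)],[unproj(b,p,.1997) for p in f(P,235,175,4)]))
E
python3 fr.py
```

```text
[0.61716381 0.03261639] -0.0024435868280462463 [[ 3.53476704e-07  1.44654570e-04]
 [-3.53476704e-07 -1.44654570e-04]]
[0.61984691 0.03256856] -0.007875720224637672 [[ 9.53041125e-05 -3.39626564e-04]
 [-1.26772789e-04  1.85105640e-03]
 [-1.43069220e-03 -1.65616885e-03]
 [ 1.46216088e-03  1.44739010e-04]]
```

View pics/g1.png

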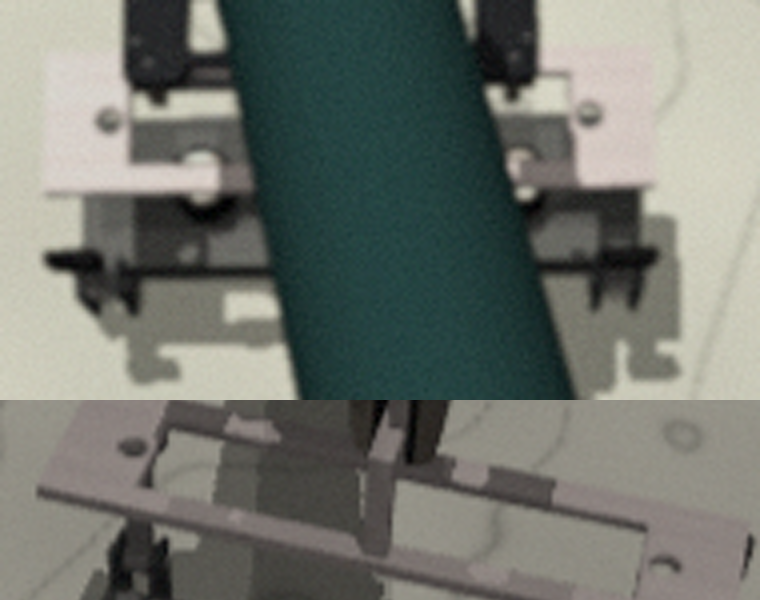

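```bash
python3 - <<'E'
from h import *
f=lambda P,x0,y0,k:(np.array(P)+.5)/k-.5+[x0,y0]
a=snapshot("top")
print(*fit2([(0,.126),(0,-.126)],[unproj(a,p,.1997) for p in f([(109,120),(589,114)],200,160,4)]))
E
```

```text
[0.61792715 0.03325262] -0.003058607430203699 [[-2.75346654e-07 -9.00232547e-05]
 [ 2.75346654e-07  9.00232547e-05]]
```

Request:
apply_moves:
  motion:
    - {"translation":[0.14,0.13,-3],"turn":[0,0,0],"hand":1}
    - {"translation":[0,0,-3],"turn":[0,0,0],"hand":1}
    - {"translation":[0,0,-2.5],"turn":[0,0,0],"hand":1}
    - {"translation":[0,0,0],"turn":[0,0,0],"hand":1}
    - {"translation":[0,0,0],"turn":[0,0,0],"hand":1}

```text
t: 27.15
tool_pos: [0.6208, 0.0345, 0.1703]
orientation: [[1.0, -0.003, 0.0], [-0.003, -1.0, -0.0], [0.0, 0.0, -1.0]]
wrist_force: [0.5, 0.5, -1.6]
finger_gap: 0.122
finger_force: 40.0
```

```bash
python3 - <<'E'
from h import *
a=snapshot("top");b=snapshot("scene"); print(get_state()["tool_pos"])
A=cv2.resize(cv2.cvtColor(a["image"][180:250,200:390],4),None,fx=4,fy=4,interpolation=2)
B=lambda x,y:cv2.resize(cv2.cvtColor(b["image"][y-22:y+23,x-40:x+40],4),None,fx=4.75,fy=6,interpolation=2)
w=np.hstack([B(280,246),B(395,268)])
cv2.imwrite("pics/g3.png",np.vstack([A,w[:, :760]]))
E
```

```text
[0.62196451 0.03476009 0.17165542]
```

View pics/g3.png

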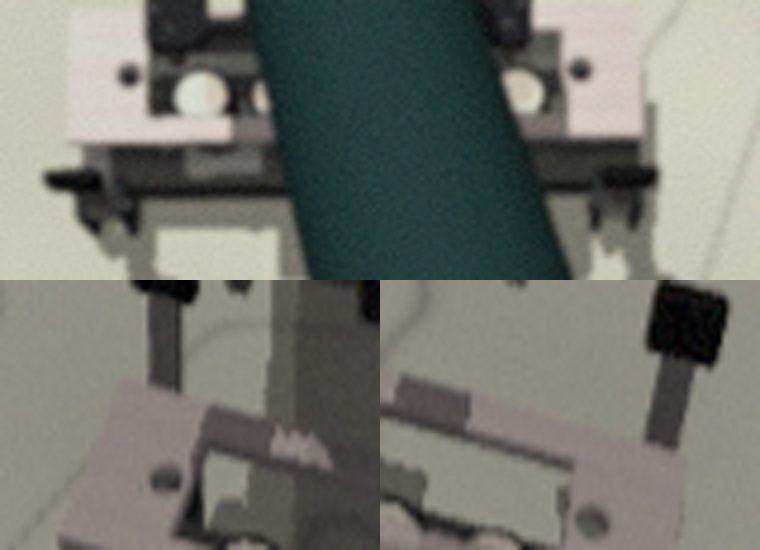

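```bash
python3 - <<'E'
from h import *
a=snapshot("top");b=snapshot("scene"); print(get_state()["tool_pos"])
for z in (.1195,):
 print(*fit2([(0,.126),(0,-.126)],[unproj(a,(np.array(p)+.5)/4-.5+[200,180],z) for p in [(129,74),(580,69)]]))
 g=lambda p,o:(np.array(p)+.5)/[4.75,6]-.5+o
 print(*fit2([(0,.126),(0,-.126)],[unproj(b,g((212,241),[355,246]),z),unproj(b,g((165,199),[240,224]),z)]))
E
```

```text
[0.62185906 0.0347349  0.17148286]
[0.62057818 0.03426197] -0.004624022110796111 [[-3.47593463e-07 -7.51707016e-05]
 [ 3.47593464e-07  7.51707016e-05]]
[0.6220484  0.03384623] -0.00031543778065074875 [[-9.18744647e-09 -2.91260170e-05]
 [ 9.18744636e-09  2.91260170e-05]]
```

Request:
apply_moves:
  motion:
    - {"translation":[-0.2,0,-1.0],"turn":[0,0,0],"hand":1}
    - {"translation":[0,0,-1],"turn":[0,0,0],"hand":1}
    - {"translation":[0,0,0],"turn":[0,0,0],"hand":1}
    - {"translation":[0,0,0],"turn":[0,0,0],"hand":1}
    - {"translation":[0,0,0],"turn":[0,0,0],"hand":1}

```text
t: 27.85
tool_pos: [0.619, 0.0348, 0.1496]
orientation: [[1.0, -0.003, 0.0], [-0.003, -1.0, 0.0], [0.0, -0.0, -1.0]]
wrist_force: [0.0, 0.2, -3.5]
finger_gap: 0.129
finger_force: 40.0
```

Request:
apply_moves:
  motion:
    - {"translation":[0,0,0],"turn":[0,0,0],"hand":1}

```text
t: 27.95
tool_pos: [0.6192, 0.0347, 0.1499]
orientation: [[1.0, -0.003, 0.001], [-0.003, -1.0, 0.0], [0.001, -0.0, -1.0]]
wrist_force: [-0.2, 0.6, -2.3]
finger_gap: 0.128
finger_force: 40.0
```

Request:
apply_moves:
  motion:
    - {"translation":[0.05,0,-0.6],"turn":[0,0,0],"hand":1}
    - {"translation":[0,0,-0.5],"turn":[0,0,0],"hand":1}
    - {"translation":[0,0,-0.3],"turn":[0,0,0],"hand":1}
    - {"translation":[0,0,0],"turn":[0,0,0],"hand":1}

```text
t: 28.35
tool_pos: [0.6188, 0.0346, 0.1347]
orientation: [[1.0, -0.003, -0.002], [-0.003, -1.0, -0.0], [-0.002, 0.0, -1.0]]
wrist_force: [-0.2, -0.3, -3.1]
finger_gap: 0.124
finger_force: 40.0
```

Request:
apply_moves:
  motion:
    - {"translation":[0,0,-0.9],"turn":[0,0,0],"hand":1}
    - {"translation":[0,0,-0.9],"turn":[0,0,0],"hand":1}
    - {"translation":[0,0,-0.9],"turn":[0,0,0],"hand":1}
    - {"translation":[0,0,-0.5],"turn":[0,0,0],"hand":1}
    - {"translation":[0,0,0],"turn":[0,0,0],"hand":1}

```text
t: 28.85
tool_pos: [0.6186, 0.0346, 0.1023]
orientation: [[1.0, -0.003, -0.002], [-0.003, -1.0, -0.0], [-0.002, 0.0, -1.0]]
wrist_force: [1.3, 0.4, -3.1]
finger_gap: 0.124
finger_force: 40.0
```

Request:
apply_moves:
  motion:
    - {"translation":[0,0,-0.25],"turn":[0,0,0],"hand":1}
    - {"translation":[0,0,0],"turn":[0,0,0],"hand":1}
    - {"translation":[0,0,0],"turn":[0,0,0],"hand":1}

```text
t: 29.15
tool_pos: [0.6196, 0.0347, 0.1014]
orientation: [[1.0, -0.003, 0.0], [-0.003, -1.0, 0.0], [0.0, -0.0, -1.0]]
wrist_force: [-0.3, 0.6, -3.5]
finger_gap: 0.128
finger_force: 40.0
```

Request:
apply_moves:
  motion:
    - {"translation":[0,0,-0.2],"turn":[0,0,0],"hand":1}
    - {"translation":[0,0,0],"turn":[0,0,0],"hand":1}
    - {"translation":[0,0,0],"turn":[0,0,0],"hand":1}

```text
t: 29.45
tool_pos: [0.6201, 0.0347, 0.0999]
orientation: [[1.0, -0.003, 0.002], [-0.003, -1.0, 0.0], [0.002, -0.0, -1.0]]
wrist_force: [0.2, -1.2, 2.2]
finger_gap: 0.125
finger_force: 40.0
```

Request:
apply_moves:
  motion:
    - {"translation":[0,0,0],"turn":[0,0,0],"hand":0.3}
    - {"translation":[0,0,0],"turn":[0,0,0],"hand":0.3}
    - {"translation":[0,0,0],"turn":[0,0,0],"hand":0.3}
    - {"translation":[0,0,0],"turn":[0,0,0],"hand":0.3}
    - {"translation":[0,0,3],"turn":[0,0,0],"hand":0.3}

```text
t: 29.95
tool_pos: [0.6164, 0.0343, 0.1255]
orientation: [[1.0, -0.003, -0.008], [-0.003, -1.0, -0.001], [-0.008, 0.001, -1.0]]
wrist_force: [-0.0, -0.8, 0.8]
finger_gap: 0.35
finger_force: 0.0
```

Request:
apply_moves:
  motion:
    - {"translation":[0,0,4],"turn":[0,0,0],"hand":0.3}
    - {"translation":[0,0,4.8],"turn":[0,0,0],"hand":1}
    - {"translation":[0,0,4.8],"turn":[0,0,0],"hand":1}
    - {"translation":[0,0,0],"turn":[0,0,0],"hand":1}
    - {"translation":[0,0,0],"turn":[0,0,0],"hand":1}

```text
t: 30.45
tool_pos: [0.6198, 0.0347, 0.2664]
orientation: [[1.0, -0.003, 0.003], [-0.003, -1.0, -0.0], [0.003, 0.0, -1.0]]
wrist_force: [1.0, 0.5, -1.1]
finger_gap: 0.022
finger_force: 0.0
```

```bash
python3 - <<'E'
from h import *
a=snapshot("top");b=snapshot("scene"); print(get_state()["tool_pos"])
crop(b,240,190,200,145,4,"pics/k1.png")
E
```

```text
[0.61850605 0.03444823 0.26372966]
```

View pics/k1.png

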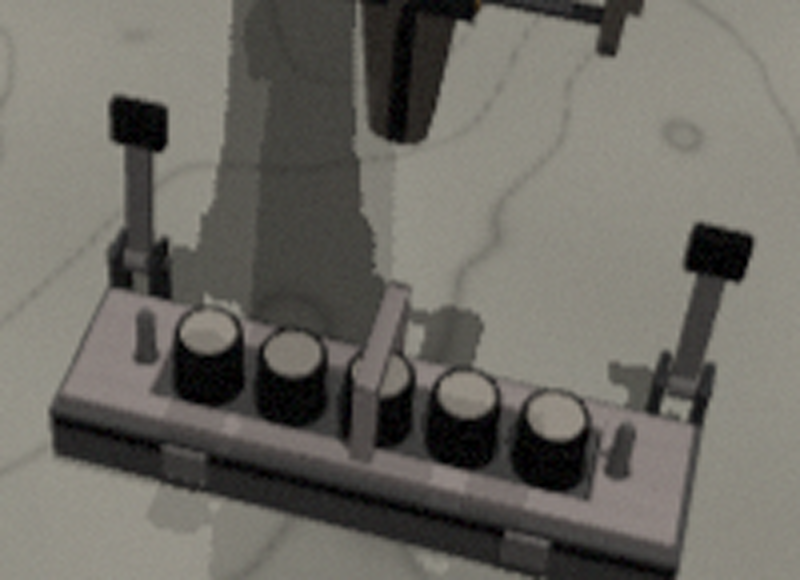

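Frame lies flat, both pins through. Next the left cam.

Request:
apply_moves:
  motion:
    - {"translation":[-2.57,3.11,0],"turn":[0,0,0],"hand":1}
    - {"translation":[-2.57,3.11,0],"turn":[0,0,0],"hand":1}
    - {"translation":[-2.57,3.11,0],"turn":[0,0,0],"hand":1}
    - {"translation":[-2.57,3.11,0],"turn":[0,0,0],"hand":1}
    - {"translation":[-2.57,3.11,0],"turn":[0,0,0],"hand":1}

```text
t: 31.05
tool_pos: [0.4888, 0.1908, 0.2632]
orientation: [[1.0, -0.003, -0.003], [-0.003, -1.0, -0.001], [-0.003, 0.001, -1.0]]
wrist_force: [0.7, 0.2, 0.9]
finger_gap: 0.007
finger_force: 0.0
```

Request:
apply_moves:
  motion:
    - {"translation":[0,0,0],"turn":[0,0,0],"hand":1}
    - {"translation":[0,0,-4],"turn":[0,0,0],"hand":1}
    - {"translation":[0,0,-4],"turn":[0,0,0],"hand":1}
    - {"translation":[0,0,-3.1],"turn":[0,0,0],"hand":1}
    - {"translation":[0,0,0],"turn":[0,0,0],"hand":1}

```text
t: 31.55
tool_pos: [0.4874, 0.188, 0.1489]
orientation: [[1.0, -0.003, -0.011], [-0.003, -1.0, -0.004], [-0.011, 0.004, -1.0]]
wrist_force: [0.1, -0.3, 0.1]
finger_gap: 0.004
finger_force: 0.0
```

Request:
apply_moves:
  motion:
    - {"translation":[0,0,0],"turn":[0,0,0],"hand":1}
    - {"translation":[0,0,0],"turn":[0,0,0],"hand":1}

```text
t: 31.75
tool_pos: [0.4919, 0.1905, 0.1553]
orientation: [[1.0, -0.003, 0.002], [-0.003, -1.0, 0.001], [0.002, -0.001, -1.0]]
wrist_force: [0.0, 0.7, 0.3]
finger_gap: 0.006
finger_force: 0.0
```

Request:
apply_moves:
  motion:
    - {"translation":[2.0,0,-0.1],"turn":[0,0,0],"hand":1}
    - {"translation":[1.8,0,-0.1],"turn":[0,0,0],"hand":1}
    - {"translation":[1.6,0,0],"turn":[0,0,0],"hand":1}
    - {"translation":[2.2,0,-0.15],"turn":[0,0,0],"hand":1}
    - {"translation":[2.1,0,-0.75],"turn":[0,0,0],"hand":1}

```text
t: 32.25
tool_pos: [0.5898, 0.1904, 0.1458]
orientation: [[1.0, -0.003, 0.003], [-0.003, -1.0, 0.001], [0.003, -0.001, -1.0]]
wrist_force: [-0.7, -0.2, -0.3]
finger_gap: 0.004
finger_force: 0.6
```

Request:
apply_moves:
  motion:
    - {"translation":[0,0,0],"turn":[0,0,0],"hand":1}
    - {"translation":[0,0,0],"turn":[0,0,0],"hand":1}

```text
t: 32.45
tool_pos: [0.588, 0.1903, 0.1441]
orientation: [[1.0, -0.003, 0.001], [-0.003, -1.0, 0.0], [0.001, -0.001, -1.0]]
wrist_force: [-0.8, -0.4, -0.3]
finger_gap: 0.004
finger_force: 0.0
```

```bash
python3 - <<'E'
from h import *
s=get_state(); print(s["tool_pos"],s["wrist_force"])
b=snapshot("scene"); g=cv2.cvtColor(b["image"],cv2.COLOR_RGB2GRAY)
# expected paddle pixel for several angles, mean brightness of patch
for y in (.1843,-.1157):
  print(y,[(d,int(g[v-1:v+2,u-1:u+2].mean())) for d in range(0,111,10) for u,v in [np.round(proj(b,[.561+.094*np.cos(np.radians(d)),y,.055+.094*np.sin(np.radians(d))])).astype(int)]])
E
```

```text
[0.58800201 0.19033566 0.14411364] [-0.82481609 -0.37144706 -0.28972965]
0.1843 [(0, 121), (10, 121), (20, 119), (30, 117), (40, 70), (50, 41), (60, 19), (70, 37), (80, 37), (90, 40), (100, 28), (110, 12)]
-0.1157 [(0, 140), (10, 128), (20, 124), (30, 148), (40, 146), (50, 139), (60, 142), (70, 147), (80, 128), (90, 8), (100, 8), (110, 94)]
```

Request:
apply_moves:
  motion:
    - {"translation":[1.95,0,-1.15],"turn":[0,0,0],"hand":1}
    - {"translation":[1.45,0,-1.7],"turn":[0,0,0],"hand":1}
    - {"translation":[0.7,0,-1.3],"turn":[0,0,0],"hand":1}
    - {"translation":[0.5,0,-1.4],"turn":[0,0,0],"hand":1}
    - {"translation":[0,0,0],"turn":[0,0,0],"hand":1}

```text
t: 33.0
tool_pos: [0.6326, 0.1897, 0.0857]
orientation: [[1.0, -0.003, -0.003], [-0.003, -1.0, -0.001], [-0.003, 0.001, -1.0]]
wrist_force: [0.1, -0.4, -0.0]
finger_gap: 0.006
finger_force: 0.0
```

Request:
apply_moves:
  motion:
    - {"translation":[0.2,0,-0.8],"turn":[0,0,0],"hand":1}
    - {"translation":[0,0,-0.5],"turn":[0,0,0],"hand":1}
    - {"translation":[0,0,0],"turn":[0,0,0],"hand":1}
    - {"translation":[0,0,0],"turn":[0,0,0],"hand":1}

```text
t: 33.4
tool_pos: [0.6356, 0.1902, 0.0747]
orientation: [[1.0, -0.003, -0.0], [-0.003, -1.0, -0.0], [-0.0, 0.0, -1.0]]
wrist_force: [0.3, 0.9, -0.7]
finger_gap: 0.004
finger_force: 0.0
```

Request:
apply_moves:
  motion:
    - {"translation":[0,0,-0.15],"turn":[0,0,0],"hand":1}
    - {"translation":[0,0,-0.15],"turn":[0,0,0],"hand":1}
    - {"translation":[0,0,0],"turn":[0,0,0],"hand":1}
    - {"translation":[0,0,0],"turn":[0,0,0],"hand":1}

```text
t: 33.8
tool_pos: [0.6358, 0.1903, 0.0741]
orientation: [[1.0, -0.003, 0.0], [-0.003, -1.0, -0.001], [0.0, 0.001, -1.0]]
wrist_force: [-5.5, -2.0, 14.1]
finger_gap: 0.002
finger_force: 7.2
```

Request:
apply_moves:
  motion:
    - {"translation":[0,0,4.5],"turn":[0,0,0],"hand":1}
    - {"translation":[0,0,4.8],"turn":[0,0,0],"hand":1}
    - {"translation":[0,0,4.8],"turn":[0,0,0],"hand":1}
    - {"translation":[0,0,4.8],"turn":[0,0,0],"hand":1}
    - {"translation":[-1.8,-3.9,0],"turn":[0,0,0],"hand":1}

```text
t: 34.3
tool_pos: [0.6213, 0.1583, 0.2686]
orientation: [[1.0, 0.005, 0.014], [0.005, -1.0, 0.008], [0.014, -0.008, -1.0]]
wrist_force: [0.6, 0.5, -0.1]
finger_gap: 0.003
finger_force: 0.0
```

Request:
apply_moves:
  motion:
    - {"translation":[-1.8,-3.9,0],"turn":[0,0,0],"hand":1}
    - {"translation":[-1.8,-3.9,0],"turn":[0,0,0],"hand":1}
    - {"translation":[-1.8,-3.9,0],"turn":[0,0,0],"hand":1}
    - {"translation":[-1.8,-3.9,0],"turn":[0,0,0],"hand":1}
    - {"translation":[-1.8,-3.9,0],"turn":[0,0,0],"hand":1}

```text
t: 34.8
tool_pos: [0.5267, -0.0454, 0.2608]
orientation: [[1.0, -0.003, 0.0], [-0.003, -1.0, -0.0], [0.0, 0.0, -1.0]]
wrist_force: [0.5, 0.3, 0.4]
finger_gap: 0.004
finger_force: 0.0
```

Request:
apply_moves:
  motion:
    - {"translation":[-1.8,-3.9,0],"turn":[0,0,0],"hand":1}
    - {"translation":[-1.8,-3.9,0],"turn":[0,0,0],"hand":1}
    - {"translation":[0,0,0],"turn":[0,0,0],"hand":1}
    - {"translation":[0,0,0],"turn":[0,0,0],"hand":1}
    - {"translation":[0,0,0],"turn":[0,0,0],"hand":1}

```text
t: 35.3
tool_pos: [0.4922, -0.1206, 0.2607]
orientation: [[1.0, -0.001, 0.0], [-0.001, -1.0, 0.0], [0.0, -0.0, -1.0]]
wrist_force: [0.2, 0.5, -0.5]
finger_gap: 0.004
finger_force: 0.0
```

Down 10.6 cm to z ≈ 0.155, then the same sweep.

Request:
apply_moves:
  motion:
    - {"translation":[0,-0.05,-4],"turn":[0,0,0],"hand":1}
    - {"translation":[0,0,-4],"turn":[0,0,0],"hand":1}
    - {"translation":[0,0,-2.6],"turn":[0,0,0],"hand":1}
    - {"translation":[0,0,0],"turn":[0,0,0],"hand":1}
    - {"translation":[0,0,0],"turn":[0,0,0],"hand":1}

```text
t: 35.8
tool_pos: [0.4926, -0.1211, 0.1549]
orientation: [[1.0, -0.001, -0.0], [-0.001, -1.0, 0.001], [-0.0, -0.001, -1.0]]
wrist_force: [-0.1, -0.2, -0.1]
finger_gap: 0.007
finger_force: 0.0
```

Request:
apply_moves:
  motion:
    - {"translation":[2.0,0,-0.1],"turn":[0,0,0],"hand":1}
    - {"translation":[1.8,0,-0.1],"turn":[0,0,0],"hand":1}
    - {"translation":[1.6,0,0],"turn":[0,0,0],"hand":1}
    - {"translation":[2.2,0,-0.15],"turn":[0,0,0],"hand":1}
    - {"translation":[2.1,0,-0.75],"turn":[0,0,0],"hand":1}

```text
t: 36.3
tool_pos: [0.5912, -0.1221, 0.1465]
orientation: [[1.0, -0.002, 0.004], [-0.002, -1.0, -0.001], [0.004, 0.001, -1.0]]
wrist_force: [-1.6, 0.2, 0.7]
finger_gap: 0.002
finger_force: 0.6
```

Request:
apply_moves:
  motion:
    - {"translation":[0,0,0],"turn":[0,0,0],"hand":1}
    - {"translation":[0,0,0],"turn":[0,0,0],"hand":1}

```text
t: 36.5
tool_pos: [0.5894, -0.1219, 0.1449]
orientation: [[1.0, -0.002, 0.002], [-0.002, -1.0, -0.0], [0.002, 0.0, -1.0]]
wrist_force: [-0.4, -0.9, -0.4]
finger_gap: 0.003
finger_force: 0.0
```

```bash
cat > cam.py <<'E'
from h import *
s=get_state(); print(s["tool_pos"],s["wrist_force"])
for n in ("scene","top"):
 b=snapshot(n); g=cv2.cvtColor(b["image"],cv2.COLOR_RGB2GRAY)
 for y in (.1843,-.1157):
  print(n,y,[(d,int(g[v-1:v+2,u-1:u+2].mean())) for d in range(0,111,10) for u,v in [np.round(proj(b,[.561+.094*np.cos(np.radians(d)),y,.055+.094*np.sin(np.radians(d))])).astype(int)]])
E
python3 cam.py
```

```text
[ 0.58938868 -0.12186443  0.14487711] [-0.40219688 -0.89787044 -0.37211234]
scene 0.1843 [(0, 18), (10, 23), (20, 102), (30, 101), (40, 94), (50, 95), (60, 139), (70, 139), (80, 140), (90, 141), (100, 142), (110, 142)]
scene -0.1157 [(0, 115), (10, 105), (20, 70), (30, 72), (40, 64), (50, 61), (60, 17), (70, 39), (80, 36), (90, 44), (100, 69), (110, 53)]
top 0.1843 [(0, 27), (10, 27), (20, 26), (30, 27), (40, 44), (50, 92), (60, 165), (70, 183), (80, 181), (90, 188), (100, 142), (110, 184)]
top -0.1157 [(0, 35), (10, 36), (20, 36), (30, 38), (40, 37), (50, 39), (60, 39), (70, 38), (80, 39), (90, 40), (100, 39), (110, 37)]
```

Left cam is down; right is at ~60°. Continue.

Request:
apply_moves:
  motion:
    - {"translation":[1.85,0,-1.2],"turn":[0,0,0],"hand":1}
    - {"translation":[1.45,0,-1.7],"turn":[0,0,0],"hand":1}
    - {"translation":[0.7,0,-1.3],"turn":[0,0,0],"hand":1}
    - {"translation":[0.5,0,-1.4],"turn":[0,0,0],"hand":1}
    - {"translation":[0,0,0],"turn":[0,0,0],"hand":1}

```text
t: 37.1
tool_pos: [0.6326, -0.1221, 0.0856]
orientation: [[1.0, -0.003, -0.003], [-0.003, -1.0, 0.001], [-0.003, -0.001, -1.0]]
wrist_force: [-0.3, 0.7, 0.2]
finger_gap: 0.005
finger_force: 0.0
```

Request:
apply_moves:
  motion:
    - {"translation":[0.1,0,-0.8],"turn":[0,0,0],"hand":1}
    - {"translation":[0,0,-0.6],"turn":[0,0,0],"hand":1}
    - {"translation":[0,0,0],"turn":[0,0,0],"hand":1}
    - {"translation":[0,0,0],"turn":[0,0,0],"hand":1}

```text
t: 37.5
tool_pos: [0.6352, -0.1223, 0.0744]
orientation: [[1.0, -0.003, 0.001], [-0.003, -1.0, -0.0], [0.001, 0.0, -1.0]]
wrist_force: [-0.4, -0.8, 4.8]
finger_gap: 0.004
finger_force: 2.3
```

Request:
apply_moves:
  motion:
    - {"translation":[0,0,-0.15],"turn":[0,0,0],"hand":1}
    - {"translation":[0,0,0],"turn":[0,0,0],"hand":1}
    - {"translation":[0,0,0],"turn":[0,0,0],"hand":1}

```text
t: 37.8
tool_pos: [0.6352, -0.1223, 0.0741]
orientation: [[1.0, -0.003, 0.001], [-0.003, -1.0, -0.0], [0.001, 0.0, -1.0]]
wrist_force: [-3.4, 0.8, 13.8]
finger_gap: 0.002
finger_force: 6.3
```

Hard stop reached. Retreat up and back, then verify numerically.

Request:
apply_moves:
  motion:
    - {"translation":[0,0,4.5],"turn":[0,0,0],"hand":1}
    - {"translation":[0,0,4.8],"turn":[0,0,0],"hand":1}
    - {"translation":[0,0,4.8],"turn":[0,0,0],"hand":1}
    - {"translation":[0,0,4.8],"turn":[0,0,0],"hand":1}
    - {"translation":[-3,-4,0],"turn":[0,0,0],"hand":1}

```text
t: 38.3
tool_pos: [0.6113, -0.1558, 0.2688]
orientation: [[1.0, 0.008, 0.015], [0.008, -1.0, 0.001], [0.015, -0.001, -1.0]]
wrist_force: [1.1, -0.3, 0.3]
finger_gap: 0.004
finger_force: 0.0
```

Request:
apply_moves:
  motion:
    - {"translation":[-3,-4,0],"turn":[0,0,0],"hand":1}
    - {"translation":[-3,-4,0],"turn":[0,0,0],"hand":1}
    - {"translation":[-3,-4,0],"turn":[0,0,0],"hand":1}
    - {"translation":[-3,-4,0],"turn":[0,0,0],"hand":1}
    - {"translation":[0,0,0],"turn":[0,0,0],"hand":1}

```text
t: 38.8
tool_pos: [0.479, -0.3298, 0.2609]
orientation: [[1.0, -0.015, -0.003], [-0.015, -1.0, -0.003], [-0.003, 0.004, -1.0]]
wrist_force: [-0.2, -0.4, 0.8]
finger_gap: 0.005
finger_force: 0.0
```

Request:
apply_moves:
  motion:
    - {"translation":[0,0,0],"turn":[0,0,0],"hand":1}
    - {"translation":[0,0,0],"turn":[0,0,0],"hand":1}
    - {"translation":[0,0,0],"turn":[0,0,0],"hand":1}

```text
t: 39.1
tool_pos: [0.486, -0.3205, 0.261]
orientation: [[1.0, 0.0, 0.0], [0.0, -1.0, 0.001], [0.0, -0.001, -1.0]]
wrist_force: [0.5, 0.1, 0.2]
finger_gap: 0.005
finger_force: 0.0
```

```bash
python3 cam.py; python3 chk.py | grep ^s
```

```text
[ 0.48598888 -0.3205425   0.26095423] [0.51857659 0.05679138 0.24617936]
scene 0.1843 [(0, 13), (10, 18), (20, 96), (30, 96), (40, 90), (50, 91), (60, 133), (70, 132), (80, 133), (90, 135), (100, 135), (110, 136)]
scene -0.1157 [(0, 12), (10, 23), (20, 110), (30, 135), (40, 133), (50, 127), (60, 129), (70, 134), (80, 136), (90, 136), (100, 137), (110, 137)]
top 0.1843 [(0, 25), (10, 26), (20, 25), (30, 26), (40, 42), (50, 85), (60, 156), (70, 172), (80, 172), (90, 179), (100, 134), (110, 174)]
top -0.1157 [(0, 23), (10, 22), (20, 22), (30, 21), (40, 33), (50, 91), (60, 125), (70, 135), (80, 145), (90, 133), (100, 102), (110, 53)]
s0 102.0625 [ 0.6168 -0.0574]
s0 102.0 [ 0.6164 -0.0581]
s1 105.1875 [ 0.6186 -0.0113]
s1 108.75 [ 0.6178 -0.0121]
s2 138.125 [0.6228 0.0401]
s2 217.625 [0.63   0.0375]
s3 103.875 [0.6184 0.0797]
s3 111.375 [0.6175 0.079 ]
s4 102.0 [0.6189 0.1251]
s4 116.8125 [0.6178 0.1243]
```

```bash
python3 -c "
from station import ticket
print(ticket.job_done())"
```

```text
the job is handed in; nothing more can be done
None
```

The job is handed in: all five pockets are full, the frame lies flat on both pins, both cam arms are down on their stops, and the cup, phone and stapler were not touched.

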